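Unload the sample carousel into the rack by height

TASK

Empty the sample carousel: turn it by its knob to bring each vial to the gap in the wire guard, lift the vial out there, and stand it in the rack. Fill the rack one pocket after another without gaps, starting at the pocket beside the tall end plate, the shortest vial first and on up to the tallest last. Leave every vial upright on its pocket's floor, and leave the bottle, the measuring cylinder and the stack of plates alone.

Things in the scene. Friction and masses are not known exactly. Their poses are not given: they have to be found in the camera images.
- carousel: Turning part of the carousel: grey disc, 260 mm across, turning endlessly both ways about the vertical axis through its origin (20 mm above the bench, disc underside); friction 0.06 N m, stays where left. Six square white cups every 60 degrees, the first along its own +x: 46 mm inside, 3 mm walls, centres 100 mm from the axis, floors 33 mm and rims 45 mm above the bench.
- knob (a point): On the carousel axis, 101 mm above the bench: middle of the black square knob, 34 x 34 mm, faces square to the carousel's own x and y axes, from 82 to 116 mm above the bench, on a thin steel stem. Pinch it from above on two opposite faces and twist to turn the carousel.
- window (a point): Fixed. Where a cup's centre lies when the cup is in the middle of the guard's gap, on the side facing the arm; 32 mm above the bench. The gap is about 108 degrees wide, centred on this point as seen from the carousel axis.
- guard (a point): Fixed. Top of the guard opposite the gap: a steel wire arc, 6 mm thick, 143 mm above the bench over the circle of cup centres, all round but for the gap. It keeps vials elsewhere from being lifted out. Three posts, 155 mm from the axis: one behind this point and one 115 degrees to each side of it.
- rack: White plastic rack, loose, 0.7 kg, 55 x 228 mm, four pockets in a row along its own y axis, 47 mm square inside, 55 mm apart. Floor 4 mm thick, long side walls and dividers 28 mm high above the bench. The end at pocket 1 (its own -y end) has a tall end plate, 60 mm high, 8 mm thick. Grey dots on the long sides count the pockets. Origin: centre of the underside.
- pocket1 (a point): Centre of the floor of rack pocket 1 (the one beside the tall end plate).
- pocket2 (a point): Centre of the floor of rack pocket 2.
- pocket3 (a point): Centre of the floor of rack pocket 3.
- pocket4 (a point): Centre of the floor of rack pocket 4.
- vial60: Clear glass vial with a flat dark grey stopper, 60 mm tall over all, 40 mm across (glass and stopper alike, stopper 11 mm high), about 50 g; may be absent. Origin: centre of its underside, z up along it. Starts upright in one of the carousel's cups, with up to 3 mm of play; grip it near the top, across the stopper and the shoulder just below.
- vial70: Clear glass vial with a flat dark grey stopper, 70 mm tall over all, 40 mm across (glass and stopper alike, stopper 11 mm high), about 55 g; may be absent. Origin: centre of its underside, z up along it. Starts upright in one of the carousel's cups, with up to 3 mm of play; grip it near the top, across the stopper and the shoulder just below.
- vial80: Clear glass vial with a flat dark grey stopper, 80 mm tall over all, 40 mm across (glass and stopper alike, stopper 11 mm high), about 60 g; may be absent. Origin: centre of its underside, z up along it. Starts upright in one of the carousel's cups, with up to 3 mm of play; grip it near the top, across the stopper and the shoulder just below.
- vial90: Clear glass vial with a flat dark grey stopper, 90 mm tall over all, 40 mm across (glass and stopper alike, stopper 11 mm high), about 65 g; may be absent. Origin: centre of its underside, z up along it. Starts upright in one of the carousel's cups, with up to 3 mm of play; grip it near the top, across the stopper and the shoulder just below.
- vial100: Clear glass vial with a flat dark grey stopper, 100 mm tall over all, 40 mm across (glass and stopper alike, stopper 11 mm high), about 70 g; may be absent. Origin: centre of its underside, z up along it. Starts upright in one of the carousel's cups, with up to 3 mm of play; grip it near the top, across the stopper and the shoulder just below.
- reagent: Bystander: amber bottle, 60 mm across, 130 mm tall, beyond the rack and carousel. Origin: centre of its underside.
- cylinder: Bystander: empty glass measuring cylinder, 64 mm foot, 22 mm tube, 158 mm tall. Origin: centre of its underside.
- plates: Bystander: low stack of small white coated plates, about 50 x 75 x 12 mm, on the robot's side of the work. Origin: centre of its underside.
Not all that is in view belongs to the job. What is shaped like the vial90 but yellow is not meant.

How it is judged:
By the outcome, as a careful person would: the job done as asked, in the order asked, and still so for the second after the job is handed in, with the robot touching nothing.
Of vial60, vial70, vial80, vial90, vial100 only 3 to 4 are there at a start; the rules pass over those that are not, and their reading is None.
At some moment in a run one of rack may be knocked a few centimetres aside while the robot is not near it.
It also fails if it takes over 210 s, if anything falls off the work surface, if the arm or the gripper's body presses on something with over 40 N, if the wrist force passes 120 N, or if a joint passes its speed limit or range.

ROBOT

A 6-joint arm with a two-finger parallel gripper is mounted at the origin on the work surface. World frame = base frame: x ahead of the robot, y to its left, z up, the work surface at z = 0. Lengths are in m, angles in rad, forces in N, time in s.
With the tool pointing down it reaches from about 0.3 to 0.775 m from the base axis. Payload 14.6 kg.
Tool frame: the origin (TCP) lies on the mounting face of the last link; the fingertips stand 199 mm ahead of it and the grasp point (between the pads) lies 180 mm ahead of it; z points along the fingers, y is the direction in which the jaws open and shut (so a half turn about z gives the same grasp; the last joint's range is limited). The gripper opens to 94 mm and grips with 3 to 60 N. Pads are 16 mm wide; open, the fingers measure 119 mm over their backs; the gripper's body (75 mm by 177 mm) begins 78 mm behind the grasp point.
Start: joints at [1.04, 0.3, 1.521, -0, 1.321, -0.067], TCP at [0.246, 0.492, 0.405] pointing down, gripper open.
Joint ranges: [-3.03, 3.03], [-0.79, 2.21], [0.23, 2.52], [-1.04, 4.18], [0, 3.07], [-2.55, 2.55]. Speed limits (rad/s): [2.22, 2.22, 2.57, 3.14, 3.14, 3.14].

INTERFACE

Orientations are given as [roll, pitch, yaw] about the fixed x, y, z axes, in that order (R = Rz(yaw) Ry(pitch) Rx(roll)).
In Python, from station import sensors, vision, job gives the robot as it stands. The module is installed in compiled form; this text tells all that it offers.
- The arm moves only by the tool arm_command, never from a script. Its argument "plan" is one flat list of numbers, 5 for each row, row after row: the closure, from -1 (fully open) to 1 (shut), so that 0 is half open, then the shift along the world's x, y, z scaled (see below), then the turn about the world's z scaled (see below). A call has 1 to 20 rows; each row is the pose to reach, as a shift and turn from the pose commanded when the call began; what a row does not reach only later rows make up. The controller multiplies each number of a shift by 400 mm and each number of a turn by 120 degrees. A row lasts 1/10 s, in which the tool goes at most 50 mm and 8.59 degrees, less where a joint would pass 70% of its speed; a pose out of reach is approached as far as the arm can. A call with a number of a shift or a turn outside -1 to 1 is refused whole. A call with a gripper value outside its range is refused whole. The fingers move at their own pace and stop on an object; "newtons" is the grip in N (left out, the last holds). Time passes only in rows, so rows that repeat a pose let the fingers close. It gives the time, the measured TCP pose, the force and the opening at its end, in the units of the state.
- sensors.get_obs(): the state, without advancing time (a new reading comes with each control period).
- vision.camera(name): name is "scene" or "top" or "wrist"; returns the picture (420x560x3 uint8, blue, green, red); there is no depth.
- vision.camera_params(name): a dict with "intrinsics" (3x3 intrinsics, pixels), "rvec" (rotation vector, rad) and "tvec" (3), from world to camera coordinates, as OpenCV has them. Camera axes: x right, y down, z forward; pixel columns grow to the right and rows downward; lengths in m; the calibration is good to about 2 mm. The wrist camera is an equidistant fisheye: a pixel r from the principal point sees the ray r / f radians off the axis. A picture is of the moment at which its call begins: read the wrist's pose just before it. camera_params takes no time and is no camera call; for the wrist camera it gives the pose at the moment of the call.
- job.hand_in(): hands the job in, once; it reports no verdict.
Trained networks look in the newest picture that a camera, given by its name, has taken for a name from the list of things; names that differ only in an ending like _2 or _b are one class to them, and where a whole thing is asked for, a point or a joint stands for the part that bears it (a point fixed in the world has none). Each returns a list of dicts, best first, with "confidence" (0 to 1); they miss things now and then, are a little off and sometimes report something else, mostly with a low value. They report only what shows in the picture. A call takes as long as a camera call. They do not tell look-alikes from the thing itself.
- vision.search_frame(name, camera): "at" ([row, column] in pixels, amid what is visible of it).
- vision.silhouettes(name, camera): "mask" (420x560 bool, what is visible of it) and "at" ([row, column] in pixels, amid what is visible of it).
- vision.pinpoint(name, camera): "at" ([row, column] in pixels: a listed point, or the origin of a listed thing).
The state is a dict: "time_s": time; "qpos": joint angles; "joint_vel": joint speeds; "tau": joint torques, N m; "ee_pos": TCP position; "eef_rot": TCP orientation; "force": force on the tool from outside, world axes, zero at the start; "moment": the same for the moment, N m; "grip_width": finger opening in m.
Only numpy, scipy, OpenCV 4.12 (cv2) and the standard library are available. Lean on these libraries where they do the work, as an engineer would, in place of code of your own. Each camera call takes 0.05 s, during which the arm holds its last target.

## Working session

There is one attempt and no reset: what is moved stays moved. The work goes in short steps, Python scripts to look and compute and a tool call to move; the robot and the scene stay as the last step left them, time stands still between calls to the robot, and variables do not carry over. Pictures are saved under pics/ and viewed, and the job is handed in when it is done.

Besides the shell and the picture viewer there is one more tool, called after "Emit:" as a command line: name --argument value ..., lists and objects as JSON in quotes. arm_command: Moves the arm, as the interface text tells. Its arguments: {"type":"object","properties":{"plan":{"type":"array"},"newtons":{"type":"number"}},"required":["plan"]}

```bash
mkdir -p pics; python3 - <<'E'
from station import sensors, vision
import cv2
o=sensors.get_obs()
for k,v in o.items(): print(k,v)
for n in ["scene","top","wrist"]:
    cv2.imwrite(f"pics/{n}0.png",vision.camera(n)); print(n,vision.camera_params(n))
E
```

```text
time_s 0.0
qpos [ 1.04040503e+00  3.00473484e-01  1.52159954e+00  3.12805381e-05
  1.32071694e+00 -6.66000740e-02]
joint_vel [5.10600130e-05 3.19786662e-04 1.55630731e-03 1.69709297e-04
 7.37952388e-04 7.36429670e-04]
tau [-2.29841258e-03 -5.31817245e+01 -3.52729583e+01  7.07413908e-02
  2.44004151e-02 -5.02975786e-05]
ee_pos [0.24601987 0.49186691 0.40407708]
eef_rot [-3.14040002e+00 -1.09912498e-04  2.67779361e+00]
force [-0.1089863   0.91671131  0.07490983]
moment [-0.02778601  0.02945044 -0.02139963]
grip_width 0.09401846404199966
scene {'intrinsics': array([[516.02311484,   0.        , 279.05887381],
       [  0.        , 516.02311484, 207.27231413],
       [  0.        ,   0.        ,   1.        ]]), 'rvec': array([ 0.62256762,  2.80022196, -0.89960832]), 'tvec': array([ 0.52715652, -0.17160026,  1.44227119])}
top {'intrinsics': array([[443.32797782,   0.        , 283.82122185],
       [  0.        , 443.32797782, 210.06346856],
       [  0.        ,   0.        ,   1.        ]]), 'rvec': array([ 2.12107296, -2.11561189,  0.19580001]), 'tvec': array([0.03675829, 0.60569056, 1.0838504 ])}
wrist {'intrinsics': array([[325.1922621,   0.       , 277.5792602],
       [  0.       , 325.1922621, 211.8518093],
       [  0.       ,   0.       ,   1.       ]]), 'rvec': array([-2.48340578, -1.53487566, -0.19400961]), 'tvec': array([-0.54981273, -0.02644599,  0.39144962])}
```

View pics/scene0.png

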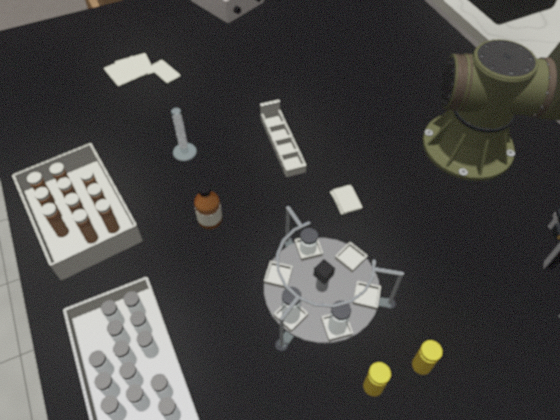

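View pics/top0.png

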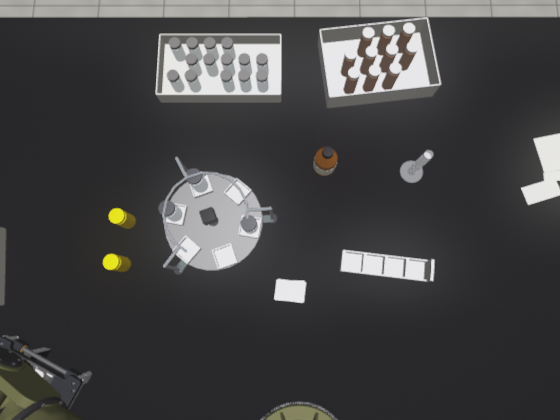

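View pics/wrist0.png

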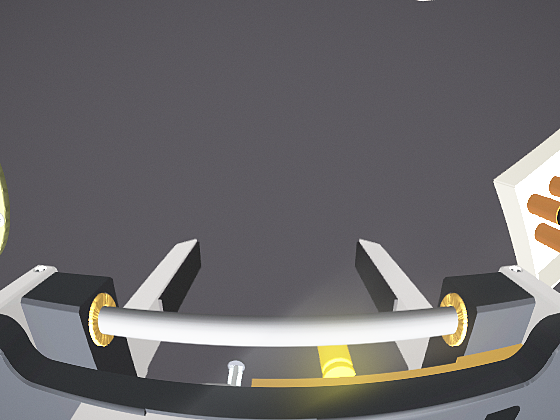

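```bash
cat > h.py <<'E'
import numpy as np, cv2
from station import sensors, vision
def cam(n):
    p=vision.camera_params(n); R=cv2.Rodrigues(p["rvec"])[0]; return p["intrinsics"],R,np.array(p["tvec"]).ravel()
def ray(n,rc,P=None):
    K,R,t=P or cam(n)
    x=(rc[1]-K[0,2])/K[0,0]; y=(rc[0]-K[1,2])/K[1,1]
    if n=="wrist":
        r=np.hypot(x,y); s=np.sin(r)/r if r>1e-9 else 1; d=np.array([x*s,y*s,np.cos(r)])
    else: d=np.array([x,y,1.])
    return -R.T@t, R.T@d
def at_z(n,rc,z,P=None):
    c,d=ray(n,rc,P); return c+d*(z-c[2])/d[2]
def proj(n,X,P=None):
    K,R,t=P or cam(n); v=R@np.array(X,float)+t
    if n=="wrist":
        th=np.arctan2(np.hypot(v[0],v[1]),v[2]); q=np.hypot(v[0],v[1]); s=th/q if q>1e-9 else 0
        x,y=v[0]*s,v[1]*s
    else: x,y=v[:2]/v[2]
    return np.array([K[1,1]*y+K[1,2],K[0,0]*x+K[0,2]])
E
python3 - <<'E'
from h import *
for n,(r0,r1,c0,c1) in {"top":(140,290,130,290),"scene":(190,370,240,430)}.items():
    im=cv2.imread(f"pics/{n}0.png")[r0:r1,c0:c1]; cv2.imwrite(f"pics/{n}0z.png",cv2.resize(im,None,fx=4,fy=3.3 if 0 else 4 if n=="top" else 3.3,interpolation=2)[:600,:800])
for n in ["top","scene"]:
    vision.camera(n)
    for nm,z in [("carousel",.02),("knob",.101),("window",.032),("guard",.143),("rack",0),("pocket1",.004),("pocket2",.004),("pocket3",.004),("pocket4",.004),("vial60",.033),("vial70",.033),("vial80",.033),("vial90",.033),("vial100",.033),("plates",0),("reagent",0),("cylinder",0)]:
        for d in vision.pinpoint(nm,n)[:3]: print(n,nm,round(d["confidence"],2),np.round(d["at"],1),np.round(at_z(n,d["at"],z)[:2],4))
E
```

```text
top carousel 0.98 [219.4 213.4] [0.5873 0.2255]
top carousel 0.26 [265.3 381.5] [ 0.4673 -0.2156]
top knob 0.9 [219.4 209. ] [0.5735 0.2227]
top window 0.43 [217.1 175.8] [0.5912 0.3227]
top guard 0.66 [177.3 190.2] [0.6694 0.2644]
top guard 0.65 [265.9 384.1] [ 0.4577 -0.1954]
top rack 0.58 [264.7 384.9] [ 0.4703 -0.2289]
top pocket1 0.94 [264.  349.3] [ 0.4716 -0.1344]
top pocket1 0.93 [265.8 370. ] [ 0.467  -0.1887]
top pocket1 0.74 [265.1 393.2] [ 0.469  -0.2498]
top pocket2 0.94 [264.  349.3] [ 0.4716 -0.1344]
top pocket2 0.93 [265.8 370. ] [ 0.467  -0.1887]
top pocket2 0.74 [265.1 393.2] [ 0.469  -0.2498]
top pocket3 0.94 [264.  349.3] [ 0.4716 -0.1344]
top pocket3 0.93 [265.8 370. ] [ 0.467  -0.1887]
top pocket3 0.74 [265.1 393.2] [ 0.469  -0.2498]
top pocket4 0.94 [264.  349.3] [ 0.4716 -0.1344]
top pocket4 0.93 [265.8 370. ] [ 0.467  -0.1887]
top pocket4 0.74 [265.1 393.2] [ 0.469  -0.2498]
top vial60 0.96 [221.7 125.8] [0.5785 0.4534]
top vial60 0.85 [264.  125.5] [0.468  0.4463]
top vial60 0.79 [185.2 202.2] [0.6775 0.2563]
top vial70 0.96 [221.7 125.8] [0.5785 0.4534]
top
[... 2059 characters left out ...]
482  0.4718]
scene vial80 0.7 [326.3 340. ] [0.5922 0.3262]
scene vial90 0.85 [246.9 306.5] [0.5676 0.1205]
scene vial90 0.74 [366.1 422.5] [0.482  0.4718]
scene vial90 0.7 [326.3 340. ] [0.5922 0.3262]
scene vial100 0.85 [246.9 306.5] [0.5676 0.1205]
scene vial100 0.74 [366.1 422.5] [0.482  0.4718]
scene vial100 0.7 [326.3 340. ] [0.5922 0.3262]
scene plates 0.64 [196.6 343.9] [0.4005 0.0085]
scene plates 0.61 [138.8 279.6] [ 0.465  -0.2464]
scene reagent 0.87 [219.8 207.8] [ 0.7457 -0.0723]
scene reagent 0.48 [166.5 286.8] [ 0.4907 -0.1459]
scene cylinder 0.79 [153.7 183.9] [ 0.7279 -0.3073]
scene cylinder 0.44 [247.1 305.9] [0.5588 0.1031]
scene cylinder 0.16 [269.1 323.2] [0.5492 0.1742]
```

View pics/top0z.png

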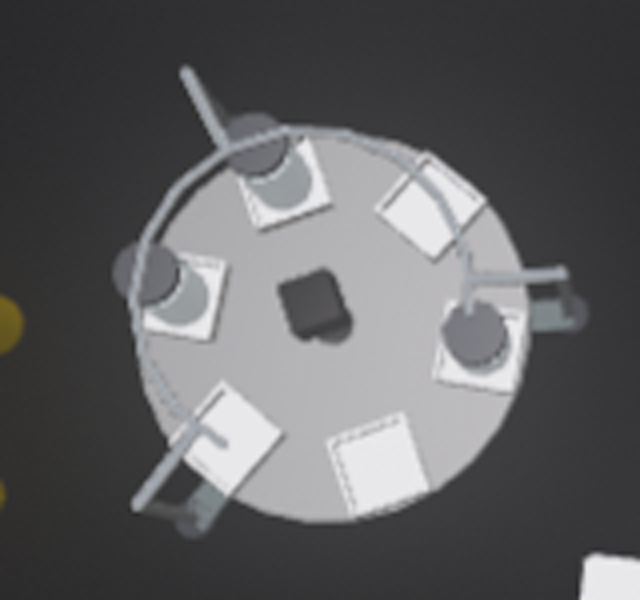

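View pics/scene0z.png

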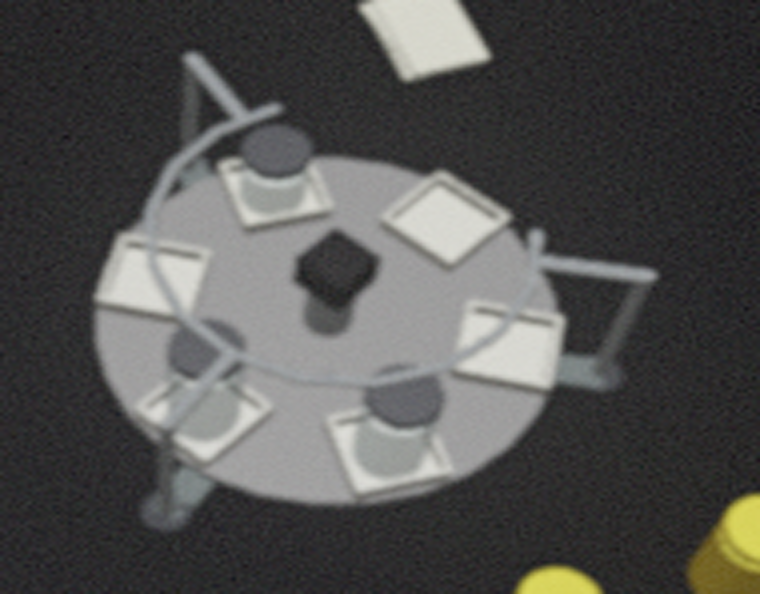

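```bash
cat >> h.py <<'E'
def cuphull(n,P,x,y,th,k):
    a=th+k*np.pi/3; c,s=np.cos(a),np.sin(a); pts=[]
    for z in (.028,.045):
        for u,v in ((-1,-1),(-1,1),(1,1),(1,-1)):
            X=.1+.026*u; Y=.026*v
            pts.append(proj(n,[x+c*X-s*Y,y+s*X+c*Y,z],P)[::-1])
    return cv2.convexHull(np.array(pts,np.float32))
def poly(n,P,h,S=8):
    m=np.zeros((420,560),np.uint8); cv2.fillPoly(m,[np.round((h)*16).astype(np.int32)],255,shift=4); return m>0
E
python3 - <<'E'
from h import *
from scipy.optimize import minimize
ims={n:cv2.imread(f"pics/{n}0.png") for n in("top","scene")}
P={n:cam(n) for n in ims}
for n in ims:
    g=ims[n].min(2); print(n,[int(g[tuple(np.round(proj(n,[.585+.1*np.cos(a),.225+.1*np.sin(a),.034],P[n])).astype(int))]) for a in np.arange(0,6.28,.5236/2)])
U=4
def white(n): return cv2.resize(ims[n].min(2),None,fx=1,fy=1)>192
def cost(p,names=("top","scene"),ks=range(6),off=None):
    s=0
    for n in names:
        g=np.clip((ims[n].min(2).astype(float)-185)/30,-1,1)
        for k in ks:
            h=cuphull(n,P[n],*p,k)
            x0,y0,w,hh=cv2.boundingRect(h); x0-=3;y0-=3;w+=6;hh+=6
            m=np.zeros((hh*8,w*8),np.uint8); cv2.fillPoly(m,[np.round((h-[x0,y0]+.5)*8).astype(np.int32)],1)
            m=cv2.resize(m.astype(np.float32),(w,hh),interpolation=cv2.INTER_AREA)
            s-= (m*g[y0:y0+hh,x0:x0+w]).sum()
    return s/100
for names in (("top",),("scene",),("top","scene")):
    best=min(((cost((x,y,t),names),x,y,t) for x in np.arange(.575,.60,.005) for y in np.arange(.215,.24,.005) for t in np.radians(np.arange(-30,30,6))))
    r=minimize(cost,best[1:],args=(names,),method="Nelder-Mead",options=dict(initial_simplex=[np.array(best[1:])+d for d in ([0,0,0],[.003,0,0],[0,.003,0],[0,0,.05])]))
    print(names,r.x,np.degrees(r.x[2]),r.fun)
p=r.x
for n in ims:
    im=cv2.resize(ims[n],None,fx=4,fy=4,interpolation=2)
    for k in range(6):
        cv2.polylines(im,[np.int32((cuphull(n,P[n],*p,k)+.5)*4)],True,(0,0,255),1)
        a=p[2]+k*np.pi/3; q=np.int32(proj(n,[p[0]+.1*np.cos(a),p[1]+.1*np.sin(a),.034],P[n])*4); cv2.putText(im,str(k),(int(q[1]),int(q[0])),0,.8,(255,0,0),2)
        for z in (.093,.103,.113,.123,.133):
            for b in (0,):
                c=np.array([proj(n,[p[0]+.1*np.cos(a)+.02*np.cos(t),p[1]+.1*np.sin(a)+.02*np.sin(t),z],P[n])[::-1] for t in np.arange(0,6.3,.2)])
                cv2.polylines(im,[np.int32((c+.5)*4)],True,(0,255,0),1)
    r0,r1,c0,c1={"top":(145,285,140,285),"scene":(215,360,240,430)}[n]
    cv2.imwrite(f"pics/fit_{n}.png",im[r0*4:r1*4,c0*4:c1*4])
E
```

```text
top [175, 153, 153, 172, 170, 166, 152, 172, 173, 232, 232, 178, 180, 232, 232, 186, 187, 127, 126, 155, 166, 199, 232, 178]
scene [157, 141, 161, 161, 158, 156, 155, 158, 158, 210, 166, 156, 155, 210, 209, 154, 165, 154, 170, 156, 171, 168, 203, 160]
('top',) [0.5847888  0.22741891 0.35319798] 20.23675372392631 -4.519500000000001
('scene',) [0.57972618 0.21926883 0.35622212] 20.410024205627433 10.98108333333333
('top', 'scene') [0.58374008 0.22574493 0.35707888] 20.459112564768176 8.534864583333333
```

View pics/fit_top.png

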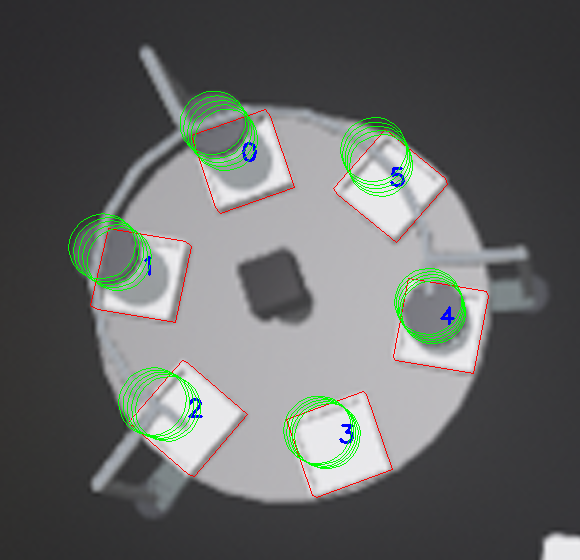

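View pics/fit_scene.png

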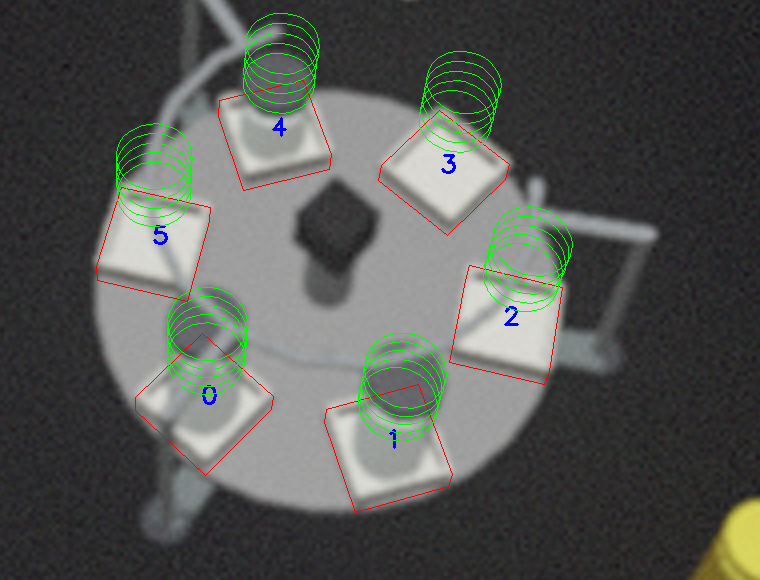

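```bash
python3 - <<'E'
from h import *
P={n:cam(n) for n in("top","scene")}
def tri(a,b):
    A=[];B=[]
    for n,rc in (("top",a),("scene",b)):
        c,d=ray(n,rc,P[n]); d/=np.linalg.norm(d); M=np.eye(3)-np.outer(d,d); A.append(M);B.append(M@c)
    X=np.linalg.solve(sum(A),sum(B)); return X
for k,a,b in((0,(175.6,194.3),(294.2,291)),(1,(208,166.5),(308.5,340.8)),(4,(222.8,248.3),(235.2,308.8))):
    X=tri(a,b); print(k,X,[proj(n,X,P[n])-np.array(q) for n,q in(("top",a),("scene",b))])
X=tri((216.9+.0,208),(271.1,324.7));print("knob",X)
for n in P:
    im=cv2.imread(f"pics/{n}0.png")
    for k in(0,1,4):
        a=np.radians(20.4+60*k); r,c=np.int32(proj(n,[.584+.1*np.cos(a),.226+.1*np.sin(a),.09],P[n]))
        z=cv2.resize(im[r-22:r+22,c-18:c+18],None,fx=14,fy=13,interpolation=2); cv2.imwrite(f"pics/v_{n}{k}.png",z); 
a=[np.hstack([cv2.resize(cv2.imread(f"pics/v_{n}{k}.png"),(260,290)) for k in(0,1,4)]) for n in P]
cv2.imwrite("pics/v.png",np.vstack(a))
E
```

```text
0 [0.67678272 0.25720194 0.13153701] [array([ 0.03071519, -0.02478989]), array([-0.01164398, -0.04689025])]
1 [0.59817922 0.32330817 0.12198001] [array([-0.15021061,  0.13287621]), array([0.05137354, 0.24024069])]
4 [0.56711235 0.12605192 0.09128524] [array([-0.14567806,  0.11541341]), array([0.04711524, 0.20001572])]
knob [0.58034218 0.22546517 0.09940048]
```

View pics/v.png

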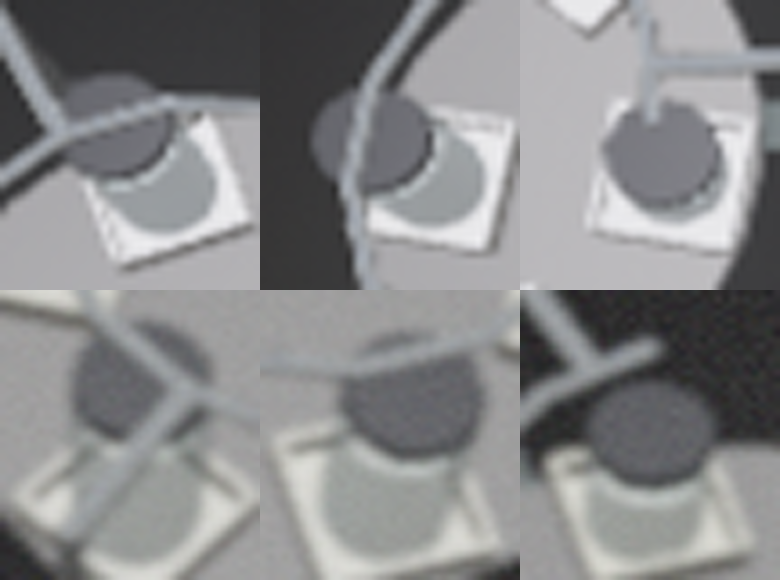

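Emit:
arm_command --plan '[-0.5, 0.8425, -0.665, -0.01, -0.358, -0.5, 0.8425, -0.665, -0.01, -0.358, -0.5, 0.8425, -0.665, -0.01, -0.358, -0.5, 0.8425, -0.665, -0.01, -0.358, -0.5, 0.8425, -0.665, -0.01, -0.358, -0.5, 0.8425, -0.665, -0.01, -0.358, -0.5, 0.8425, -0.665, -0.01, -0.358, -0.5, 0.8425, -0.665, -0.01, -0.358, -0.5, 0.8425, -0.665, -0.01, -0.358, -0.5, 0.8425, -0.665, -0.01, -0.358, -0.5, 0.8425, -0.665, -0.01, -0.358, -0.5, 0.8425, -0.665, -0.01, -0.358, -0.5, 0.8425, -0.665, -0.01, -0.358, -0.5, 0.8425, -0.665, -0.01, -0.358]' --newtons 20

```text
time_s: 3.35
ee_pos: [0.5825, 0.2266, 0.401]
eef_rot: [3.141, 0.0, 1.929]
force: [-0.0, 0.3, 0.7]
grip_width: 0.0706
```

```bash
cat >> h.py <<'E'
def st():
    o=sensors.get_obs(); print("t",round(o["time_s"],2),"pos",np.round(o["ee_pos"],4),"yaw",round(np.degrees(o["eef_rot"][2]),2),"rp",np.round(o["eef_rot"][:2],4),"q",np.round(np.degrees(o["qpos"]),1),"F",np.round(o["force"],1),"w",round(o["grip_width"],4)); return o
E
python3 - <<'E'
from h import *
st(); cv2.imwrite("pics/w1.png",vision.camera("wrist"))
im=cv2.imread("pics/w1.png")
P=cam("wrist")
print(-P[1].T@P[2])
E
```

```text
t 3.35 pos [0.5825 0.2266 0.401 ] yaw 110.54 rp [3.1412 0.    ] q [17.9 27.  74.1 -0.  78.8 -2.6] F [-0.   0.3  0.7] w 0.0706
[0.5573986  0.29464215 0.38170587]
```

View pics/w1.png

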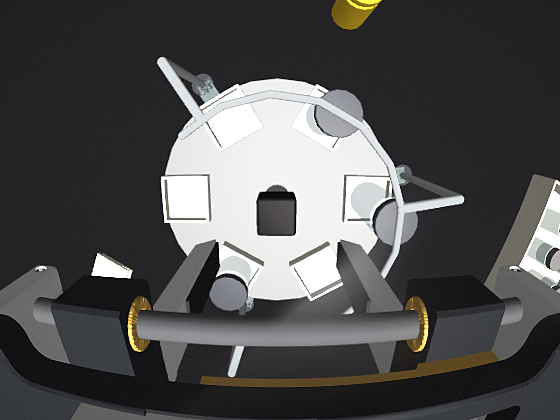

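```bash
cat >> h.py <<'E'
def overlay(im,n,P,x,y,th,S=1):
    for k in range(6): cv2.polylines(im,[np.int32((cuphull(n,P,x,y,th,k)+.5)*S)],True,(0,0,255),1)
    for z in (.082,.116):
        pts=[]
        for u,v in ((-1,-1),(-1,1),(1,1),(1,-1)):
            X=.017*u;Y=.017*v; pts.append(proj(n,[x+np.cos(th)*X-np.sin(th)*Y,y+np.sin(th)*X+np.cos(th)*Y,z],P)[::-1])
        cv2.polylines(im,[np.int32((np.array(pts)+.5)*S)],True,(0,255,0),1)
    return im
E
python3 - <<'E'
from h import *
P=cam("wrist")
im=cv2.resize(cv2.imread("pics/w1.png"),None,fx=3,fy=3,interpolation=2)
overlay(im,"wrist",P,.584,.226,np.radians(20.4),3)
cv2.imwrite("pics/w1o.png",im[60*3:260*3,150*3:410*3])
# guard posts angles
T=cam("top")
for (c,r) in ((187,70),(563,272),(137,505)):
    X=at_z("top",(140+r/4-.5,130+c/4-.5),.143,T); print(X,np.hypot(*(X[:2]-[.584,.226])),np.degrees(np.arctan2(X[1]-.226,X[0]-.584)))
W=cam("wrist")
for (c,r) in ((161,61),(461,200),(233,375)):
    X=at_z("wrist",(r,c),.143,W); print(X,np.hypot(*(X[:2]-[.584,.226])),np.degrees(np.arctan2(X[1]-.226,X[0]-.584)))
E
```

```text
[0.72058862 0.30073167 0.143     ] 0.15569609646727306 28.684372313455523
[0.59535145 0.07011161 0.143     ] 0.15630114093086225 -85.8351992969199
[0.45659477 0.31687611 0.143     ] 0.1564945993547831 144.5003451602008
[0.4552166  0.31619827 0.143     ] 0.15722879308678514 144.9930863341636
[0.72009195 0.30056022 0.143     ] 0.15517811077451973 28.716857590346244
[0.59597119 0.06776299 0.143     ] 0.15868919487391997 -85.6736131424383
```

View pics/w1o.png

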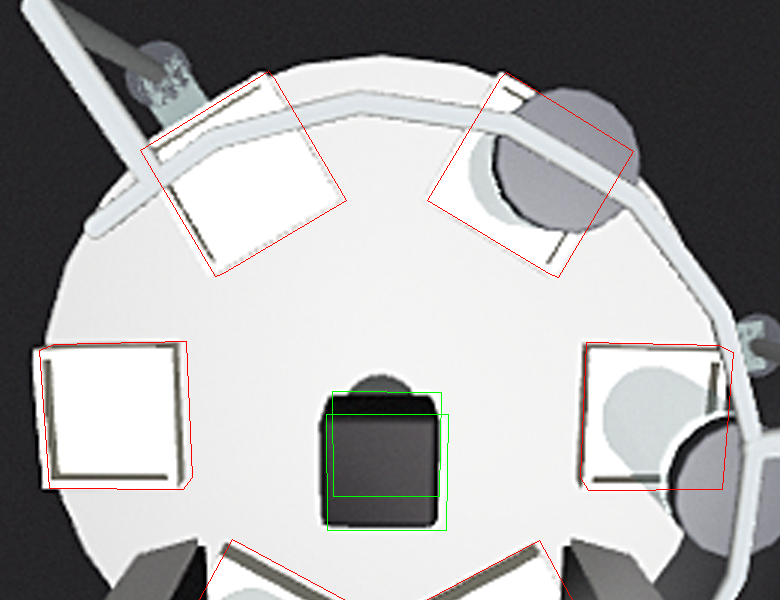

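Emit:
arm_command --plan '[-0.5, 0.001, -0.002, -0.3, 0, -0.5, 0.001, -0.002, -0.3, 0, -0.5, 0.001, -0.002, -0.3, 0, -0.5, 0.001, -0.002, -0.3, 0, -0.5, 0.001, -0.002, -0.3, 0, -0.5, 0.001, -0.002, -0.3, 0, 1, 0.001, -0.002, -0.3, 0, 1, 0.001, -0.002, -0.3, 0, 1, 0.001, -0.002, -0.3, 0, 1, 0.001, -0.002, -0.3, 0, 1, 0.001, -0.002, -0.3, 0, 1, 0.001, -0.002, -0.3, 0]' --newtons 20

```text
time_s: 4.6
ee_pos: [0.5828, 0.2248, 0.2806]
eef_rot: [-3.137, 0.0, 1.928]
force: [-14.4, -5.2, 8.3]
grip_width: 0.0341
```

Emit:
arm_command --plan '[1, -0.003, -0.001, 0, 0, 1, -0.003, -0.001, 0, -0.05, 1, -0.003, -0.001, 0, -0.1, 1, -0.003, -0.001, 0, -0.15, 1, -0.003, -0.001, 0, -0.2, 1, -0.003, -0.001, 0, -0.25, 1, -0.003, -0.001, 0, -0.3, 1, -0.003, -0.001, 0, -0.35, 1, -0.003, -0.001, 0, -0.4, 1, -0.003, -0.001, 0, -0.428, 1, -0.003, -0.001, 0, -0.428, 1, -0.003, -0.001, 0, -0.428]'

```text
time_s: 5.8
ee_pos: [0.5817, 0.2247, 0.2806]
eef_rot: [-3.14, 0.002, 1.032]
force: [-8.9, -2.0, 5.7]
grip_width: 0.0342
```

```bash
python3 - <<'E'
from h import *
st(); cv2.imwrite("pics/t2.png",cv2.resize(vision.camera("top")[140:290,130:290],None,fx=4,fy=4,interpolation=2))
E
```

```text
t 5.8 pos [0.5817 0.2247 0.2806] yaw 59.1 rp [-3.1398e+00  1.8000e-03] q [17.8 33.3 81.3  0.  65.5 48.6] F [-8.9 -2.   5.7] w 0.0342
```

View pics/t2.png

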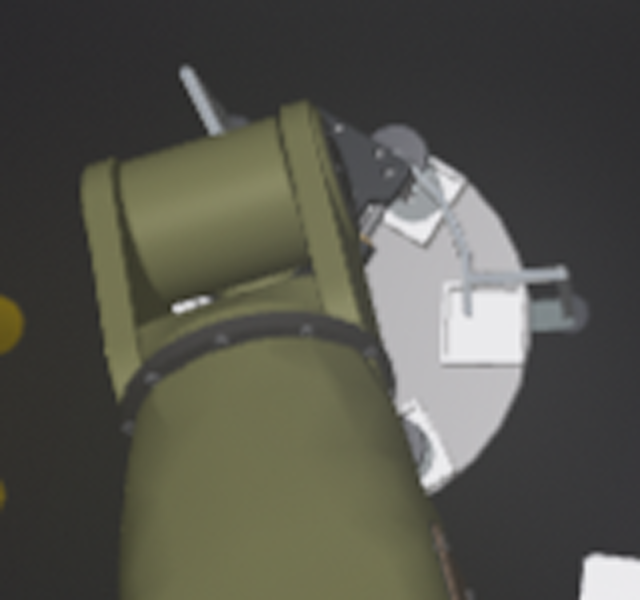

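Emit:
arm_command --plan '[-0.4, 0, 0, 0, 0, -0.4, 0, 0, 0, 0, -0.4, 0, 0, 0, 0, -0.4, 0, 0, 0.3, 0, -0.4, 0, 0, 0.3, 0, -0.4, 0, 0, 0.3, 0, -0.4, 0, 0, 0.3, 0, -0.4, -0.222, -0.121, 0.3, -0.25, -0.4, -0.222, -0.121, 0.3, -0.25, -0.4, -0.222, -0.121, 0.3, -0.25, -0.4, -0.222, -0.121, 0.3, -0.25, -0.4, -0.222, -0.121, 0.3, -0.25, -0.4, -0.222, -0.121, 0.3, -0.25]'

```text
time_s: 7.15
ee_pos: [0.4935, 0.1763, 0.3997]
eef_rot: [-3.141, 0.001, 0.511]
force: [-0.2, -0.3, -0.1]
grip_width: 0.0659
```

```bash
python3 - <<'E'
from h import *
st(); im=vision.camera("wrist");cv2.imwrite("pics/w3.png",im)
P=cam("wrist"); 
im=cv2.resize(im,None,fx=2,fy=2,interpolation=2)
overlay(im,"wrist",P,.581,.2247,np.radians(-30.9),2)
x,y=.581+.1*np.cos(np.radians(209.1)),.2247+.1*np.sin(np.radians(209.1))
for z,r in ((.033,.02),(.093,.02)):
    c=np.array([proj("wrist",[x+r*np.cos(t),y+r*np.sin(t),z],P)[::-1] for t in np.arange(0,6.3,.2)]); cv2.polylines(im,[np.int32((c+.5)*2)],True,(0,255,255),1)
cv2.imwrite("pics/w3o.png",im[100:700,200:1000])
E
```

```text
t 7.15 pos [0.4935 0.1763 0.3997] yaw 29.25 rp [-3.1413e+00  1.2000e-03] q [15.7 14.1 91.7  0.  74.2 76.4] F [-0.2 -0.3 -0.1] w 0.0659
```

View pics/w3o.png

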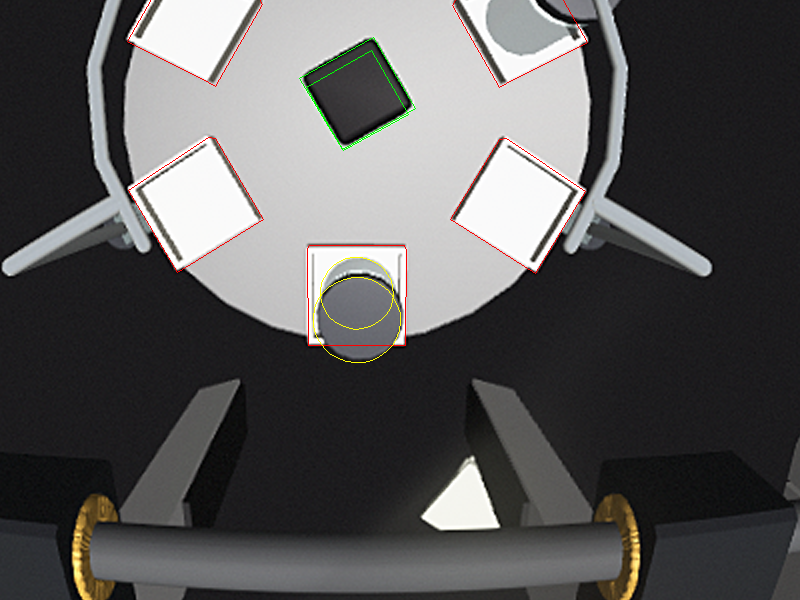

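Emit:
arm_command --plan '[-0.4, 0, 0, -0.342, 0, -0.4, 0, 0, -0.342, 0, -0.4, 0, 0, -0.342, 0, -0.4, 0, 0, -0.342, 0, -0.4, 0, 0, -0.342, 0, -0.4, 0, 0, -0.342, 0, 1, 0, 0, -0.342, 0, 1, 0, 0, -0.342, 0, 1, 0, 0, -0.342, 0, 1, 0, 0, -0.342, 0, 1, 0, 0, -0.342, 0, 1, 0, 0, -0.342, 0]' --newtons 15

```text
time_s: 8.4
ee_pos: [0.4935, 0.1763, 0.2643]
eef_rot: [3.141, -0.001, 0.508]
force: [-2.0, -0.5, 5.7]
grip_width: 0.0395
```

```bash
cat > rackfit.py <<'E'
from h import *
from scipy.optimize import minimize
def box(x,y,th,x0,x1,y0,y1,z1):
    c,s=np.cos(th),np.sin(th); return [[x+c*u-s*v,y+s*u+c*v,z] for u in(x0,x1) for v in(y0,y1) for z in(0,z1)]
def hull(n,P,p):
    a=[proj(n,X,P)[::-1] for X in box(*p,-.0275,.0275,-.114,.114,.028)]
    b=[proj(n,X,P)[::-1] for X in box(*p,-.0275,.0275,-.114,-.106,.060)]
    return [cv2.convexHull(np.array(q,np.float32)) for q in(a,b)]
def fit(names,ims,Ps,p0,thr=90,sc=25):
    G={n:np.clip((ims[n].min(2).astype(float)-thr)/sc,-1,1) for n in names}
    def cost(p):
        s=0
        for n in names:
            H=hull(n,Ps[n],p); m=np.zeros((420*4,560*4),np.uint8)
            for h in H: cv2.fillPoly(m,[np.round((h+.5)*64-8).astype(np.int32)],1,shift=4)
            m=cv2.resize(m.astype(np.float32),(560,420),interpolation=cv2.INTER_AREA)
            s-=(m*G[n]).sum()
        return s/100
    best=None
    for dth in (-.15,0,.15):
        q=np.array(p0)+[0,0,dth]
        r=minimize(cost,q,method="Nelder-Mead",options=dict(initial_simplex=[q+d for d in([0,0,0],[.01,0,0],[0,.01,0],[0,0,.1])],xatol=1e-5,fatol=1e-4))
        if best is None or r.fun<best.fun: best=r
    return best.x,best.fun
def draw(im,n,P,p,S):
    im=cv2.resize(im,None,fx=S,fy=S,interpolation=2)
    for h in hull(n,P,p): cv2.polylines(im,[np.int32((h+.5)*S)],True,(0,0,255),1)
    c,s=np.cos(p[2]),np.sin(p[2])
    for i in range(4):
        v=-.0825+.055*i+OFF; q=proj(n,[p[0]-s*v,p[1]+c*v,.004],P); cv2.circle(im,(int((q[1]+.5)*S),int((q[0]+.5)*S)),3,(0,200,0),-1)
    return im
OFF=0.
E
python3 - <<'E'
from rackfit import *
st()
ims={n:vision.camera(n) for n in("top","scene")}; Ps={n:cam(n) for n in ims}
g=ims["top"].min(2); print(g[244:290:3,340:440:6])
for names in(("top",),("scene",),("top","scene")):
    p,f=fit(names,ims,Ps,(.468,-.225,0.)); print(names,p,np.degrees(p[2]),f)
a=draw(ims["top"],"top",Ps["top"],p,5)[230*5:300*5,320*5:455*5]; b=draw(ims["scene"],"scene",Ps["scene"],p,5)[85*5:190*5,240*5:325*5]
cv2.imwrite("pics/r1t.png",a); cv2.imwrite("pics/r1s.png",b)
E
```

```text
t 8.4 pos [0.4935 0.1763 0.2643] yaw 29.11 rp [ 3.1414e+00 -6.0000e-04] q [15.7 23.3 99.3 -0.  57.4 76.5] F [-2.  -0.5  5.7] w 0.0395
[[ 54  55  57  58  58  60  59  60  60  59  59  58  58  57  55  54  52]
 [ 54  55  57  59  59  60  60  61  61  60  59  59  58  58  56  54  55]
 [ 56 190 143  59  60  61  61  61  62  61  61  60  59  57  57  55  54]
 [ 56 226 189 179 229 208 144  69  61  62  61  60  58  58  56  56  54]
 [ 62 233 233 233 228 234 197 155 216 215 156  82  59  59  57  56  55]
 [ 70 233 234 234 234 234 234 213 234 234 201 216 202 203 180  79  54]
 [ 76 234 234 234 234 234 234 180 234 234 234 217 234 233 172  87  55]
 [ 82 234 233 234 234 234 234 175 234 234 234 222 234 233 180  78  55]
 [114 234 234 234 234 234 234 158 234 234 234 228 234 234 165  84  54]
 [ 97 201 226 234 234 234 234 136 234 234 234 230 234 233 157  95  54]
 [ 56  56  58  64 108 197 226 200 234 234 234 234 234 234 144 151  54]
 [ 55  56  57  57  59  59  60  63 101 191 223 234 234 234 121 184  54]
 [ 56  56  56  57  58  58  59  59  59  59  59  58  76 170 215 178  52]
 [ 54  55  55  56  57  57  59  59  58  58  59  57  56  56  54  53  52]
 [ 54  54  55  56  56  56  57  58  58  57  57  56  56  55  54  52  52]
 [ 53  53  53  54  55  55  55  56  56  56  56  55  55  53  53  52  51]]
('top',) [ 0.46782257 -0.22494166 -0.11939437] -6.8407934122087175 -19.528299999999998
('scene',) [ 0.4646322  -0.22969105 -0.11128109] -6.3759368151561 -13.11555
('top', 'scene') [ 0.4674317  -0.22569974 -0.11684104] -6.694498731908736 -31.942224999999997
```

View pics/r1t.png

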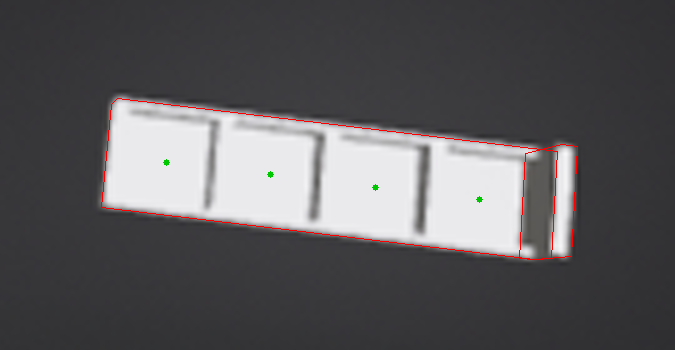

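View pics/r1s.png

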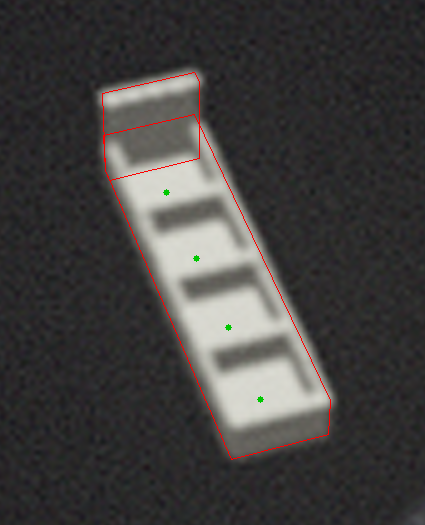

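Emit:
arm_command --plan '[1, 0, 0, 0.2, 0, 1, 0, 0, 0.35, 0, 1, 0, 0, 0.35, 0, 1, 0, 0, 0.35, 0, 1, 0, 0, 0.35, 0, 1, -0.084, -0.966, 0.35, 0.4525, 1, -0.084, -0.966, 0.35, 0.4525, 1, -0.084, -0.966, 0.35, 0.4525, 1, -0.084, -0.966, 0.35, 0.4525, 1, -0.084, -0.966, 0.35, 0.4525, 1, -0.084, -0.966, 0.35, 0.4525, 1, -0.084, -0.966, 0.35, 0.4525, 1, -0.084, -0.966, 0.35, 0.4525, 1, -0.084, -0.966, 0.35, 0.4525, 1, -0.084, -0.966, 0.35, 0.4525, 1, -0.084, -0.966, 0.35, 0.4525, 1, -0.084, -0.966, 0.35, 0.4525, 1, -0.084, -0.966, 0.35, 0.4525, 1, -0.084, -0.966, 0.35, 0.4525]'

```text
time_s: 10.4
ee_pos: [0.46, -0.2093, 0.4038]
eef_rot: [-3.141, -0.0, 1.457]
force: [0.4, -0.7, -0.9]
grip_width: 0.0395
```

```bash
python3 - <<'E'
from rackfit import *
st(); im=vision.camera("wrist");cv2.imwrite("pics/w4.png",im)
P=cam("wrist"); np.savez("pics/w4.npz",K=P[0],R=P[1],t=P[2])
im=draw(im,"wrist",P,(.465,-.227,np.radians(-6.6)),2)
cv2.imwrite("pics/w4o.png",cv2.resize(im,(800,600)))
E
```

```text
t 10.4 pos [ 0.46   -0.2093  0.4038] yaw 83.48 rp [-3.1415e+00 -1.0000e-04] q [-28.6  11.5  94.3   0.   74.1 -22.1] F [ 0.4 -0.7 -0.9] w 0.0395
```

View pics/w4o.png

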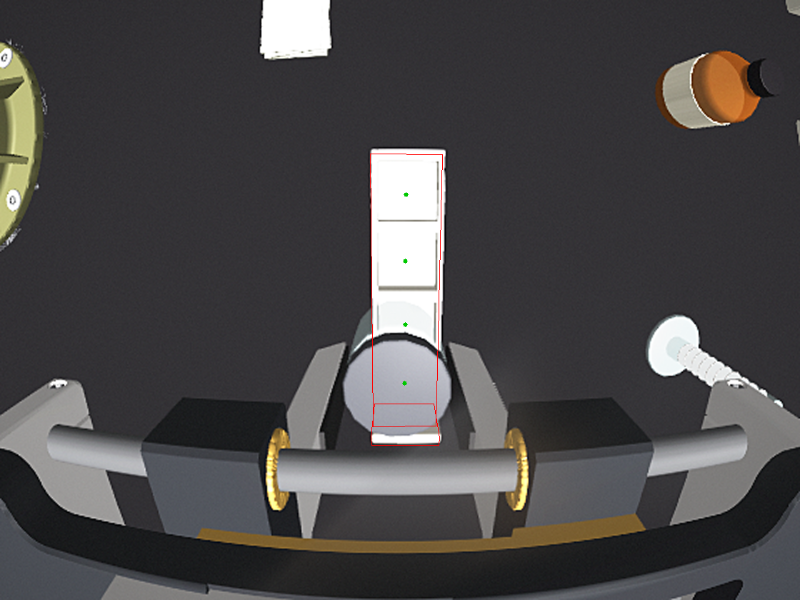

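```bash
cat >> rackfit.py <<'E'
def wfit(im,P,p0,rmax,thr=110,sc=30,r0=60,c0=150,c1=420):
    # wrist fit: only region rows r0..rmax, cols c0..c1
    G=np.clip((im.min(2).astype(float)-thr)/sc,-1,1)
    W=np.zeros(G.shape); W[r0:rmax,c0:c1]=1
    def cost(p):
        m=np.zeros((1680,2240),np.uint8)
        for h in hull("wrist",P,p): cv2.fillPoly(m,[np.round((h+.5)*64-8).astype(np.int32)],1,shift=4)
        m=cv2.resize(m.astype(np.float32),(560,420),interpolation=cv2.INTER_AREA)
        return -((m*2-1)*G*W).sum()/100
    q=np.array(p0)
    for s in (1,.3):
        r=minimize(cost,q,method="Nelder-Mead",options=dict(initial_simplex=[q+np.array(d)*s for d in([0,0,0],[.006,0,0],[0,.006,0],[0,0,.05])],xatol=1e-5,fatol=1e-4)); q=r.x
    return r.x,r.fun
E
python3 - <<'E'
from rackfit import *
im=cv2.imread("pics/w4.png"); d=np.load("pics/w4.npz"); P=(d["K"],d["R"],d["t"])
p,f=wfit(im,P,(.465,-.227,np.radians(-6.6)),212); print(p,np.degrees(p[2]),f)
cv2.imwrite("pics/w4f.png",draw(im,"wrist",P,p,4)[90*4:230*4,200*4:370*4])
E
```

```text
[ 0.46629691 -0.22292499 -0.1187353 ] -6.803031733531359 -404.7579166666667
```

View pics/w4f.png

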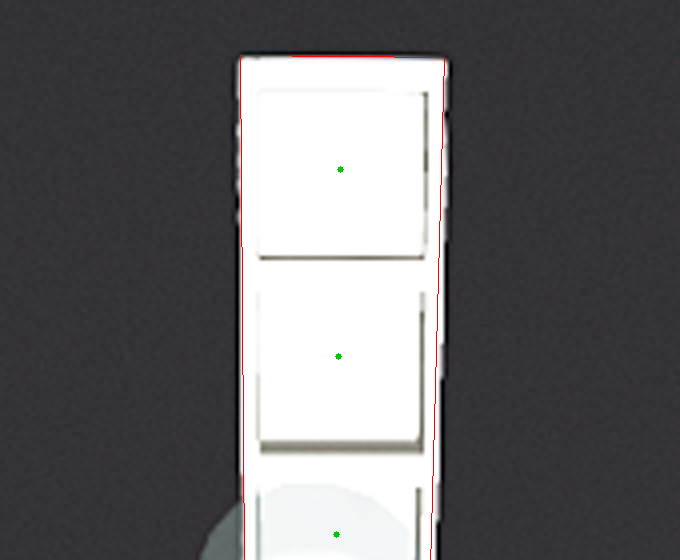

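```bash
python3 - <<'E'
from rackfit import *
im=cv2.imread("pics/w4.png"); d=np.load("pics/w4.npz"); P=(d["K"],d["R"],d["t"])
for p in ((.4663,-.2229,-.1187),(.4663,-.2250,-.1187)):
    c,s=np.cos(p[2]),np.sin(p[2])
    f=lambda u,v,z: np.round((proj("wrist",[p[0]+c*u-s*v,p[1]+s*u+c*v,z],P)+.5-[90,200])*4,0)
    for i in (3,2):
        v=-.0825+.055*i
        for z in(.004,.028): print(i,z,[f(u,w,z).tolist() for u,w in((0,v+.0235),(0,v-.0235),(.0235,v),(-.0235,v))])
E
```

```text
3 0.004 [[90.0, 341.0], [250.0, 339.0], [171.0, 421.0], [170.0, 259.0]]
3 0.028 [[85.0, 342.0], [256.0, 341.0], [172.0, 428.0], [170.0, 255.0]]
2 0.004 [[277.0, 339.0], [434.0, 338.0], [357.0, 418.0], [356.0, 259.0]]
2 0.028 [[285.0, 341.0], [452.0, 340.0], [370.0, 425.0], [369.0, 256.0]]
3 0.004 [[97.0, 341.0], [257.0, 340.0], [178.0, 422.0], [177.0, 260.0]]
3 0.028 [[92.0, 343.0], [264.0, 342.0], [179.0, 429.0], [178.0, 256.0]]
2 0.004 [[284.0, 340.0], [441.0, 339.0], [364.0, 419.0], [363.0, 260.0]]
2 0.028 [[292.0, 342.0], [459.0, 340.0], [377.0, 425.0], [376.0, 257.0]]
```

Emit:
arm_command --plan '[1, -0.009, -0.241, 0, 0, 1, -0.009, -0.241, 0, 0, 1, -0.009, -0.241, 0, 0, 1, -0.009, -0.241, -0.2, 0, 1, -0.009, -0.241, -0.32, 0, 1, -0.009, -0.241, -0.36, 0, 1, -0.009, -0.241, -0.36, 0, 1, -0.009, -0.241, -0.38, 0, 1, -0.009, -0.241, -0.4, 0, 1, -0.009, -0.241, -0.41, 0, 1, -0.009, -0.241, -0.418, 0, 1, -0.009, -0.241, -0.418, 0]'

```text
time_s: 11.65
ee_pos: [0.4563, -0.3065, 0.2369]
eef_rot: [3.141, 0.0, 1.456]
force: [0.3, 0.1, -0.5]
grip_width: 0.0393
```

```bash
python3 - <<'E'
from rackfit import *
st(); im=vision.camera("wrist");cv2.imwrite("pics/w5.png",im)
E
```

```text
t 11.65 pos [ 0.4563 -0.3065  0.2369] yaw 83.41 rp [3.1412e+00 2.0000e-04] q [-37.7  28.4  95.9   0.   55.7 -31.1] F [ 0.3  0.1 -0.5] w 0.0393
```

View pics/w5.png

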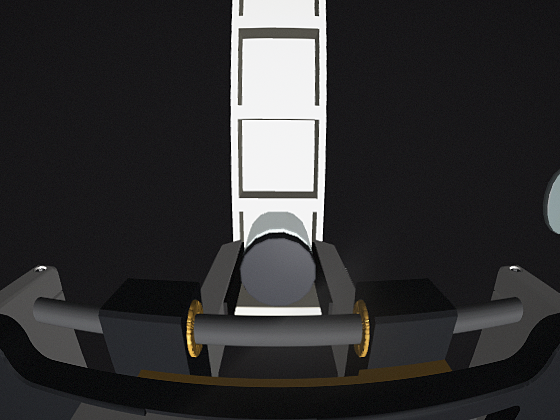

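Emit:
arm_command --plan '[1, 0, 0, -0.005, 0, 1, 0, 0, -0.006, 0, 1, 0, 0, -0.006, 0, 0, 0, 0, -0.004, 0, -0.3, 0, 0, -0.004, 0, -0.3, 0, 0, -0.004, 0, -0.3, 0, 0, 0.1, 0, -0.3, 0, 0, 0.2, 0, -0.3, 0, 0, 0.3, 0, -0.3, 0, 0, 0.42, 0, -0.3, 0, 0.15, 0.42, 0, -0.3, 0, 0.15, 0.42, 0, -0.3, 0, 0.15, 0.42, 0]'

```text
time_s: 13.0
ee_pos: [0.4563, -0.2454, 0.4047]
eef_rot: [3.141, 0.0, 1.458]
force: [0.0, 0.0, -0.5]
grip_width: 0.061
```

```bash
python3 - <<'E'
from rackfit import *
st(); im=vision.camera("wrist");cv2.imwrite("pics/w6.png",im)
P=cam("wrist")
cv2.imwrite("pics/w6o.png",draw(im,"wrist",P,(.4663,-.2237,-.1187),2)[0:600,160:960])
E
```

```text
t 13.0 pos [ 0.4563 -0.2454  0.4047] yaw 83.52 rp [3.1415e+00 1.0000e-04] q [-32.3  13.1  92.3  -0.   74.6 -25.8] F [ 0.   0.  -0.5] w 0.061
```

View pics/w6o.png

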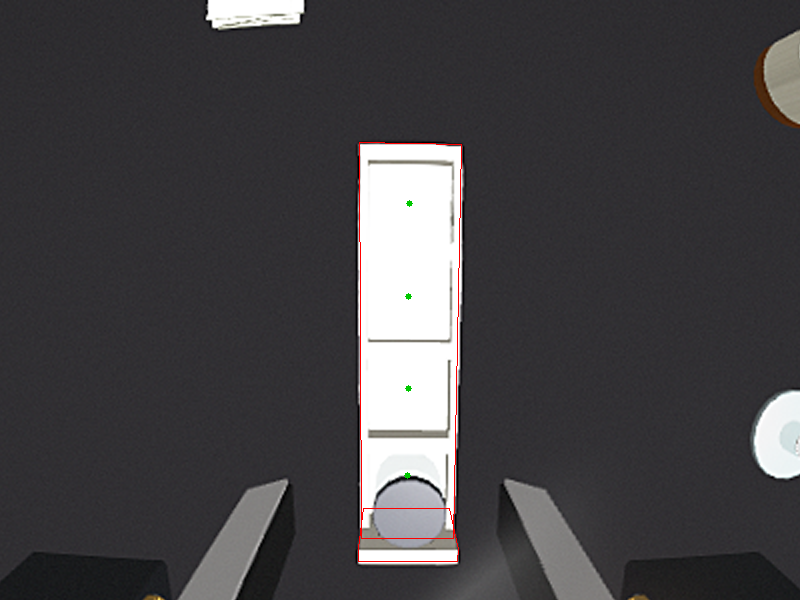

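Emit:
arm_command --plan '[-0.4, 0.2, 0.975, 0, 0.5475, -0.4, 0.2, 0.975, 0, 0.5475, -0.4, 0.2, 0.975, 0, 0.5475, -0.4, 0.2, 0.975, 0, 0.5475, -0.4, 0.2, 0.975, 0, 0.5475, -0.4, 0.2, 0.975, 0, 0.5475, -0.4, 0.2, 0.975, 0, 0.5475, -0.4, 0.2, 0.975, 0, 0.5475, -0.4, 0.2, 0.975, 0, 0.5475, -0.4, 0.2, 0.975, 0, 0.5475]'

```text
time_s: 14.05
ee_pos: [0.5369, 0.1434, 0.4036]
eef_rot: [-3.14, -0.001, 2.603]
force: [-0.6, -0.3, 0.1]
grip_width: 0.0659
```

```bash
python3 - <<'E'
from h import *
o=st(); print((.581-o["ee_pos"][0])/.4,(.2247-o["ee_pos"][1])/.4,(.281-o["ee_pos"][2])/.4,(149.1-np.degrees(o["eef_rot"][2]))/120)
E
```

```text
t 14.05 pos [0.5369 0.1434 0.4036] yaw 149.12 rp [-3.1403e+00 -1.0000e-03] q [ 11.2  18.   86.3  -0.   75.9 -47.9] F [-0.6 -0.3  0.1] w 0.0659
0.11030965671853077 0.2032119254722609 -0.30644992120327896 -0.00018526680961012215
```

Emit:
arm_command --plan '[-0.4, 0.11, 0.203, 0, 0, -0.4, 0.11, 0.203, 0, 0, -0.4, 0.11, 0.203, 0, 0, -0.4, 0.11, 0.203, -0.1, 0, -0.4, 0.11, 0.203, -0.2, 0, -0.4, 0.11, 0.203, -0.307, 0, -0.4, 0.11, 0.203, -0.307, 0, -0.4, 0.11, 0.203, -0.307, 0, 1, 0.11, 0.203, -0.307, 0, 1, 0.11, 0.203, -0.307, 0, 1, 0.11, 0.203, -0.307, 0, 1, 0.11, 0.203, -0.307, 0, 1, 0.11, 0.203, -0.307, 0]' --newtons 20

```text
time_s: 15.35
ee_pos: [0.5805, 0.2253, 0.2826]
eef_rot: [3.139, 0.001, 2.603]
force: [7.4, 8.5, -2.7]
grip_width: 0.034
```

Emit:
arm_command --plan '[1, 0, 0, 0, -0.04, 1, 0, 0, 0, -0.09, 1, 0, 0, 0, -0.14, 1, 0, 0, 0, -0.19, 1, 0, 0, 0, -0.24, 1, 0, 0, 0, -0.29, 1, 0, 0, 0, -0.34, 1, 0, 0, 0, -0.39, 1, 0, 0, 0, -0.44, 1, 0, 0, 0, -0.49, 1, 0, 0, 0, -0.54, 1, 0, 0, 0, -0.59, 1, 0, 0, 0, -0.64, 1, 0, 0, 0, -0.69, 1, 0, 0, 0, -0.72, 1, 0, 0, 0, -0.75, 1, 0, 0, 0, -0.75]'

```text
time_s: 17.05
ee_pos: [0.581, 0.2253, 0.2826]
eef_rot: [3.138, -0.005, 1.029]
force: [14.1, 8.1, -6.0]
grip_width: 0.0341
```

Emit:
arm_command --plan '[1, 0, 0, 0, -0.04, 1, 0, 0, 0, -0.09, 1, 0, 0, 0, -0.14, 1, 0, 0, 0, -0.19, 1, 0, 0, 0, -0.24, 1, 0, 0, 0, -0.29, 1, 0, 0, 0, -0.34, 1, 0, 0, 0, -0.39, 1, 0, 0, 0, -0.44, 1, 0, 0, 0, -0.49, 1, 0, 0, 0, -0.54, 1, 0, 0, 0, -0.59, 1, 0, 0, 0, -0.64, 1, 0, 0, 0, -0.69, 1, 0, 0, 0, -0.72, 1, 0, 0, 0, -0.75, 1, 0, 0, 0, -0.75]'

```text
time_s: 18.75
ee_pos: [0.5811, 0.2249, 0.2826]
eef_rot: [-3.138, -0.004, -0.541]
force: [13.4, 3.8, -4.2]
grip_width: 0.0336
```

```bash
python3 - <<'E'
from h import *
o=st()
E
```

```text
t 18.75 pos [0.5811 0.2249 0.2826] yaw -31.02 rp [-3.1382 -0.0036] q [ 17.8  33.1  81.4  -0.   65.2 138.8] F [13.4  3.8 -4.2] w 0.0336
```

Emit:
arm_command --plan '[-0.4, 0, 0, 0, 0, -0.4, 0, 0, 0, 0, -0.4, 0, 0, 0, 0, -0.4, 0, 0, 0.3, 0, -0.4, 0, 0, 0.3, 0, -0.4, 0, 0, 0.3, 0, -0.4, 0, 0, 0.3, 0, -0.4, -0.2175, -0.121, 0.3, 0.5, -0.4, -0.2175, -0.121, 0.3, 0.5, -0.4, -0.2175, -0.121, 0.3, 0.5, -0.4, -0.2175, -0.121, 0.3, 0.5, -0.4, -0.2175, -0.121, 0.3, 0.5, -0.4, -0.2175, -0.121, 0.3, 0.5, -0.4, -0.2175, -0.121, 0.3, 0.5, -0.4, -0.2175, -0.121, 0.3, 0.5, -0.4, -0.2175, -0.121, 0.3, 0.5]'

```text
time_s: 20.35
ee_pos: [0.4932, 0.1763, 0.401]
eef_rot: [-3.141, 0.001, 0.504]
force: [-0.2, 0.7, 0.2]
grip_width: 0.0654
```

```bash
python3 - <<'E'
from h import *
st(); im=vision.camera("wrist");cv2.imwrite("pics/w7.png",im)
P=cam("wrist"); 
im=cv2.resize(im,None,fx=2,fy=2,interpolation=2)
overlay(im,"wrist",P,.5813,.2248,np.radians(-31-0),2)
x,y=.5813+.1*np.cos(np.radians(209.)),.2248+.1*np.sin(np.radians(209.))
for z,r in ((.033,.02),(.123,.02)):
    c=np.array([proj("wrist",[x+r*np.cos(t),y+r*np.sin(t),z],P)[::-1] for t in np.arange(0,6.3,.2)]); cv2.polylines(im,[np.int32((c+.5)*2)],True,(0,255,255),1)
cv2.imwrite("pics/w7o.png",im[100:700,200:1000])
E
```

```text
t 20.35 pos [0.4932 0.1763 0.401 ] yaw 28.85 rp [-3.1413e+00  1.4000e-03] q [15.7 14.  91.7 -0.  74.4 76.8] F [-0.2  0.7  0.2] w 0.0654
```

View pics/w7o.png

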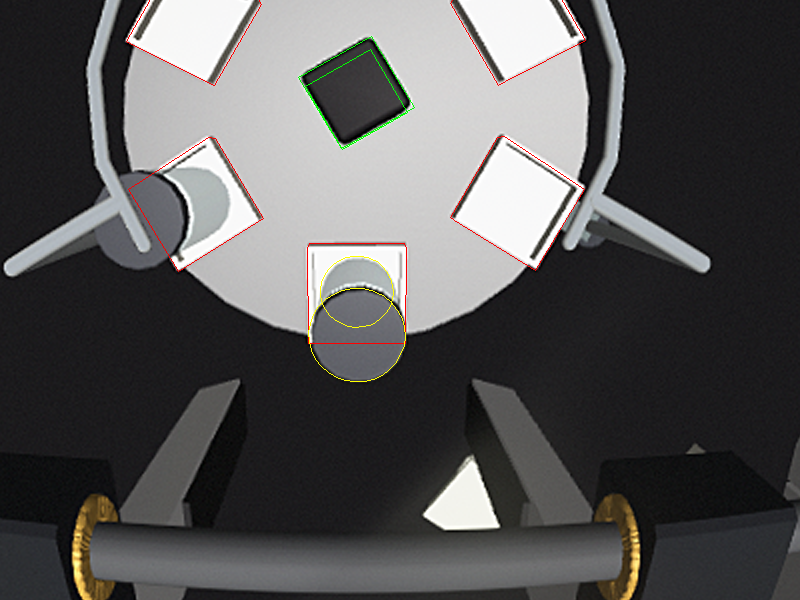

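Emit:
arm_command --plan '[-0.4, 0, 0, -0.268, 0, -0.4, 0, 0, -0.268, 0, -0.4, 0, 0, -0.268, 0, -0.4, 0, 0, -0.268, 0, -0.4, 0, 0, -0.268, 0, 1, 0, 0, -0.268, 0, 1, 0, 0, -0.268, 0, 1, 0, 0, -0.268, 0, 1, 0, 0, -0.268, 0, 1, 0, 0, -0.268, 0]' --newtons 15

```text
time_s: 21.4
ee_pos: [0.4933, 0.1763, 0.2951]
eef_rot: [3.141, -0.001, 0.508]
force: [0.2, -1.3, 4.6]
grip_width: 0.0396
```

```bash
python3 - <<'E'
from h import *
st()
E
```

```text
t 21.4 pos [0.4933 0.1763 0.2951] yaw 29.1 rp [ 3.1414e+00 -8.0000e-04] q [15.7 20.7 98.1 -0.  61.2 76.6] F [ 0.2 -1.3  4.6] w 0.0396
```

Emit:
arm_command --plan '[1, 0, 0, 0.2, 0, 1, 0, 0, 0.325, 0, 1, 0, 0, 0.325, 0, 1, 0, 0, 0.325, 0, 1, 0, 0, 0.325, 0, 1, -0.081, -0.916, 0.325, 0.451, 1, -0.081, -0.916, 0.325, 0.451, 1, -0.081, -0.916, 0.325, 0.451, 1, -0.081, -0.916, 0.325, 0.451, 1, -0.081, -0.916, 0.325, 0.451, 1, -0.081, -0.916, 0.325, 0.451, 1, -0.081, -0.916, 0.325, 0.451, 1, -0.081, -0.916, 0.325, 0.451, 1, -0.081, -0.916, 0.325, 0.451, 1, -0.081, -0.916, 0.325, 0.451, 1, -0.081, -0.916, 0.325, 0.451, 1, -0.081, -0.916, 0.325, 0.451, 1, -0.081, -0.916, 0.325, 0.451, 1, -0.081, -0.916, 0.325, 0.451]'

```text
time_s: 23.3
ee_pos: [0.461, -0.1893, 0.4247]
eef_rot: [3.142, -0.0, 1.454]
force: [1.2, -0.8, -1.6]
grip_width: 0.0395
```

```bash
python3 - <<'E'
from rackfit import *
st(); im=vision.camera("wrist");cv2.imwrite("pics/w8.png",im)
P=cam("wrist"); np.savez("pics/w8.npz",K=P[0],R=P[1],t=P[2])
p,f=wfit(im,P,(.4663,-.2237,-.1187),200); print(p,np.degrees(p[2]),f)
im=draw(im,"wrist",P,(.4663,-.2237,-.1187),2)
cv2.imwrite("pics/w8o.png",cv2.resize(im,(800,600)))
E
```

```text
t 23.3 pos [ 0.461  -0.1893  0.4247] yaw 83.29 rp [ 3.1415 -0.    ] q [-26.5   9.7  93.7   0.   76.6 -19.8] F [ 1.2 -0.8 -1.6] w 0.0395
[ 0.46812625 -0.19922299 -0.1360782 ] -7.796706686544511 -373.1769583333333
```

View pics/w8o.png

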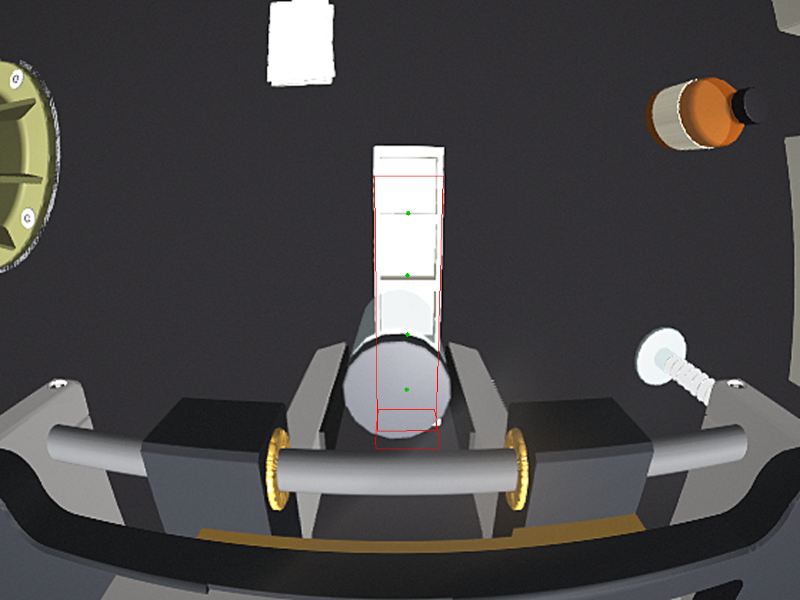

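```bash
python3 - <<'E'
from rackfit import *
im=cv2.imread("pics/w8.png"); d=np.load("pics/w8.npz"); P=(d["K"],d["R"],d["t"])
a=draw(im,"wrist",P,(.4681,-.1997,np.radians(-7.8)),4)[90*4:240*4,210*4:350*4]
ims={n:vision.camera(n) for n in("top","scene")}; Ps={n:cam(n) for n in ims}
p,f=fit(("scene",),ims,Ps,(.468,-.2,-.12)); print(p,np.degrees(p[2]))
b=cv2.resize(ims["scene"][85:190,240:330],None,fx=5,fy=5,interpolation=2)
h=600; cv2.imwrite("pics/w8f.png",np.hstack([cv2.resize(a,(int(a.shape[1]*h/a.shape[0]),h)),cv2.resize(b,(230,h//2*1)) if 0 else np.vstack([b[:525,:240],np.zeros((75,240,3),np.uint8)])]))
E
```

```text
[ 0.46738171 -0.20490027 -0.11676127] -6.68992826470395
```

View pics/w8f.png

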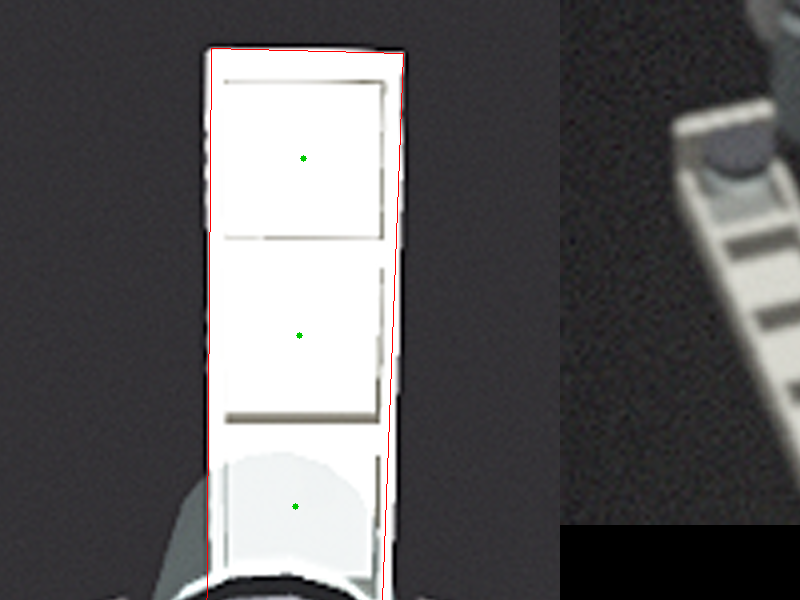

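Emit:
arm_command --plan '[1, 0.012, -0.096, 0, 0, 1, 0.012, -0.096, 0, 0, 1, 0.012, -0.096, -0.1, 0, 1, 0.012, -0.096, -0.2, 0, 1, 0.012, -0.096, -0.3, 0, 1, 0.012, -0.096, -0.32, 0, 1, 0.012, -0.096, -0.32, 0, 1, 0.012, -0.096, -0.32, 0]'

```text
time_s: 24.25
ee_pos: [0.4661, -0.2286, 0.2986]
eef_rot: [3.139, 0.001, 1.453]
force: [0.1, 0.8, -0.9]
grip_width: 0.0399
```

```bash
python3 - <<'E'
from rackfit import *
st(); im=vision.camera("wrist");cv2.imwrite("pics/w9.png",im)
P=cam("wrist")
cv2.imwrite("pics/w9o.png",draw(im,"wrist",P,(.4692,-.2005,np.radians(-7)),2)[0:600,160:960])
E
```

```text
t 24.25 pos [ 0.4661 -0.2286  0.2986] yaw 83.23 rp [3.1393e+00 1.0000e-03] q [-30.2  19.9  98.7   0.   61.3 -23.4] F [ 0.1  0.8 -0.9] w 0.0399
```

View pics/w9o.png

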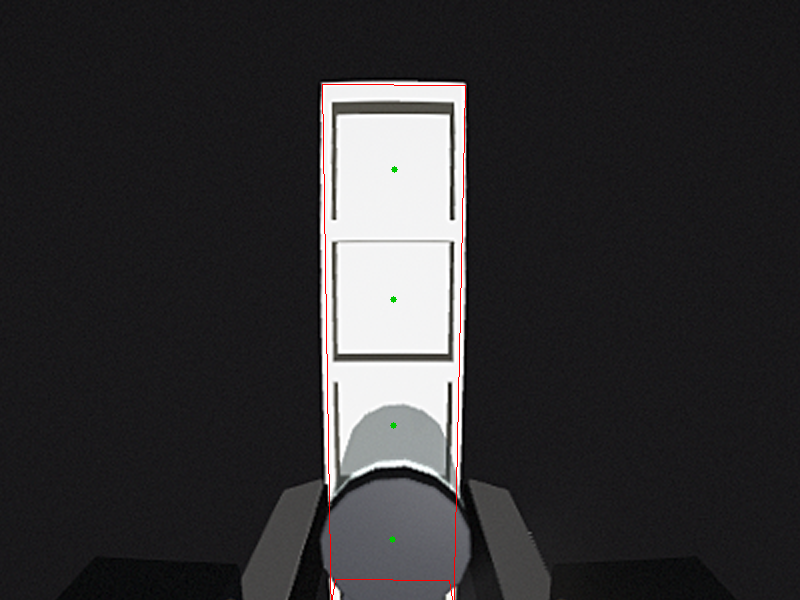

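Emit:
arm_command --plan '[1, 0, 0, -0.03, 0, 1, 0, 0, -0.055, 0, 1, 0, 0, -0.07, 0, 1, 0, 0, -0.078, 0, 1, 0, 0, -0.08, 0, 1, 0, 0, -0.08, 0]'

```text
time_s: 24.9
ee_pos: [0.4658, -0.2288, 0.2655]
eef_rot: [3.141, 0.001, 1.453]
force: [-3.6, -0.0, 10.8]
grip_width: 0.0393
```

```bash
python3 - <<'E'
from rackfit import *
st()
E
```

```text
t 24.9 pos [ 0.4658 -0.2288  0.2655] yaw 83.23 rp [3.1406e+00 9.0000e-04] q [-30.2  22.6 100.1  -0.   57.3 -23.4] F [-3.6 -0.  10.8] w 0.0393
```

Emit:
arm_command --plan '[0, 0, 0, 0, 0, -0.3, 0, 0, 0, 0, -0.3, 0, 0, 0, 0, -0.3, 0, 0, 0.1, 0, -0.3, 0, 0, 0.2, 0, -0.3, 0, 0, 0.3, 0, -0.3, 0, 0, 0.36, 0, -0.3, 0, 0, 0.36, 0]'

```text
time_s: 25.7
ee_pos: [0.4657, -0.2285, 0.4119]
eef_rot: [3.136, 0.002, 1.453]
force: [-0.8, 0.4, -0.3]
grip_width: 0.0612
```

```bash
python3 - <<'E'
from rackfit import *
o=st(); im=vision.camera("wrist");cv2.imwrite("pics/w10.png",im)
P=cam("wrist")
cv2.imwrite("pics/w10o.png",draw(im,"wrist",P,(.4692,-.2005,np.radians(-7)),2)[0:600,160:960])
print((.5813-o["ee_pos"][0])/.4,(.2248-o["ee_pos"][1])/.4,(.281-o["ee_pos"][2])/.4,(149.-np.degrees(o["eef_rot"][2]))/120)
E
```

```text
t 25.7 pos [ 0.4657 -0.2285  0.4119] yaw 83.23 rp [3.1365e+00 2.2000e-03] q [-30.2  12.8  91.7   0.   75.2 -23.4] F [-0.8  0.4 -0.3] w 0.0612
0.2889484979375351 1.1332623476831032 -0.3272543155192151 0.5480828378629642
```

View pics/w10o.png

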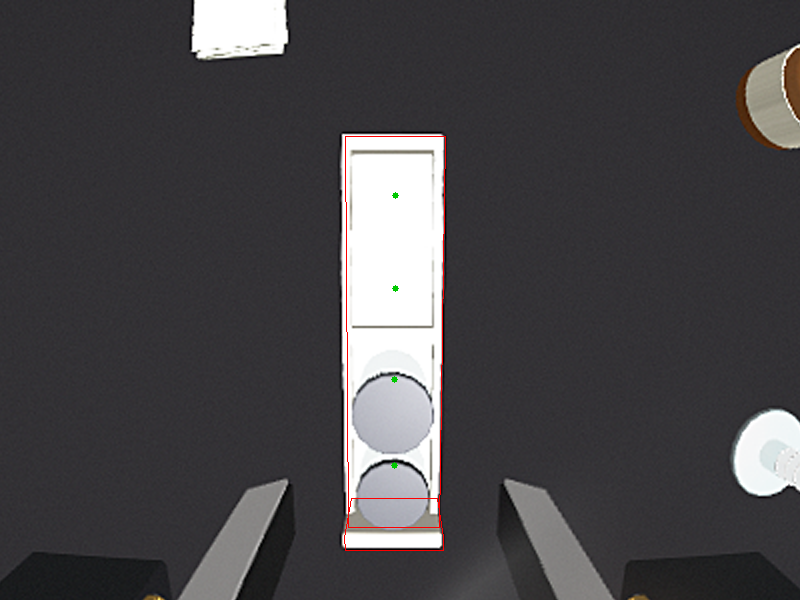

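Emit:
arm_command --plan '[-0.4, 0.248, 0.975, 0, -0.202, -0.4, 0.248, 0.975, 0, -0.202, -0.4, 0.248, 0.975, 0, -0.202, -0.4, 0.248, 0.975, 0, -0.202, -0.4, 0.248, 0.975, 0, -0.202, -0.4, 0.248, 0.975, 0, -0.202, -0.4, 0.248, 0.975, 0, -0.202, -0.4, 0.248, 0.975, 0, -0.202, -0.4, 0.248, 0.975, 0, -0.202, -0.4, 0.248, 0.975, 0, -0.202, -0.4, 0.248, 0.975, 0, -0.202]'

```text
time_s: 26.85
ee_pos: [0.5648, 0.1608, 0.4074]
eef_rot: [-3.14, 0.002, 1.03]
force: [0.5, -0.6, -0.5]
grip_width: 0.0659
```

```bash
python3 - <<'E'
from h import *
o=st(); print((.5813-o["ee_pos"][0])/.4,(.2248-o["ee_pos"][1])/.4,(.282-o["ee_pos"][2])/.4,(59.-np.degrees(o["eef_rot"][2]))/120)
E
```

```text
t 26.85 pos [0.5648 0.1608 0.4074] yaw 58.99 rp [-3.1403e+00  1.6000e-03] q [12.3 21.9 80.5 -0.  77.7 43.3] F [ 0.5 -0.6 -0.5] w 0.0659
0.0411948112266497 0.16000457232318355 -0.3135142885953211 0.00010104784494817665
```

Emit:
arm_command --plan '[-0.4, 0.041, 0.16, 0, 0, -0.4, 0.041, 0.16, 0, 0, -0.4, 0.041, 0.16, 0, 0, -0.4, 0.041, 0.16, -0.1, 0, -0.4, 0.041, 0.16, -0.2, 0, -0.4, 0.041, 0.16, -0.313, 0, -0.4, 0.041, 0.16, -0.313, 0, -0.4, 0.041, 0.16, -0.313, 0, 1, 0.041, 0.16, -0.313, 0, 1, 0.041, 0.16, -0.313, 0, 1, 0.041, 0.16, -0.313, 0, 1, 0.041, 0.16, -0.313, 0, 1, 0.041, 0.16, -0.313, 0]' --newtons 20

```text
time_s: 28.15
ee_pos: [0.5814, 0.2254, 0.2841]
eef_rot: [3.14, -0.001, 1.03]
force: [3.5, -3.2, 1.8]
grip_width: 0.0336
```

Emit:
arm_command --plan '[1, 0, 0, 0, 0.04, 1, 0, 0, 0, 0.09, 1, 0, 0, 0, 0.14, 1, 0, 0, 0, 0.19, 1, 0, 0, 0, 0.24, 1, 0, 0, 0, 0.29, 1, 0, 0, 0, 0.34, 1, 0, 0, 0, 0.39, 1, 0, 0, 0, 0.44, 1, 0, 0, 0, 0.48, 1, 0, 0, 0, 0.5, 1, 0, 0, 0, 0.5, 1, 0, 0, 0, 0.5]'

```text
time_s: 29.45
ee_pos: [0.5814, 0.2254, 0.2841]
eef_rot: [3.141, 0.001, 2.075]
force: [1.2, -2.6, 7.1]
grip_width: 0.0338
```

```bash
python3 - <<'E'
from h import *
o=st()
E
```

```text
t 29.45 pos [0.5814 0.2254 0.2841] yaw 118.9 rp [3.1406e+00 5.0000e-04] q [ 17.8  33.   81.2  -0.   65.7 -11.1] F [ 1.2 -2.6  7.1] w 0.0338
```

Emit:
arm_command --plan '[-0.4, 0, 0, 0, 0, -0.4, 0, 0, 0, 0, -0.4, 0, 0, 0, 0, -0.4, 0, 0, 0.3, 0, -0.4, 0, 0, 0.3, 0, -0.4, 0, 0, 0.3, 0, -0.4, 0, 0, 0.3, 0, -0.4, -0.2185, -0.122, 0.3, 0, -0.4, -0.2185, -0.122, 0.3, 0, -0.4, -0.2185, -0.122, 0.3, 0, -0.4, -0.2185, -0.122, 0.3, 0, -0.4, -0.2185, -0.122, 0.3, 0]'

```text
time_s: 30.65
ee_pos: [0.4945, 0.177, 0.4031]
eef_rot: [3.141, -0.0, 2.077]
force: [0.3, -0.5, 0.2]
grip_width: 0.0659
```

```bash
python3 - <<'E'
from h import *
st(); im=vision.camera("wrist");cv2.imwrite("pics/w11.png",im)
P=cam("wrist"); 
im=cv2.resize(im,None,fx=2,fy=2,interpolation=2)
overlay(im,"wrist",P,.5814,.225,np.radians(28.9),2)
x,y=.5814+.1*np.cos(np.radians(209.)),.225+.1*np.sin(np.radians(209.))
for z,r in ((.033,.02),(.133,.02)):
    c=np.array([proj("wrist",[x+r*np.cos(t),y+r*np.sin(t),z],P)[::-1] for t in np.arange(0,6.3,.2)]); cv2.polylines(im,[np.int32((c+.5)*2)],True,(0,255,255),1)
cv2.imwrite("pics/w11o.png",im[100:700,200:1000])
E
```

```text
t 30.65 pos [0.4945 0.177  0.4031] yaw 118.98 rp [ 3.1414 -0.    ] q [ 15.7  14.1  91.3   0.   74.6 -13.3] F [ 0.3 -0.5  0.2] w 0.0659
```

View pics/w11o.png

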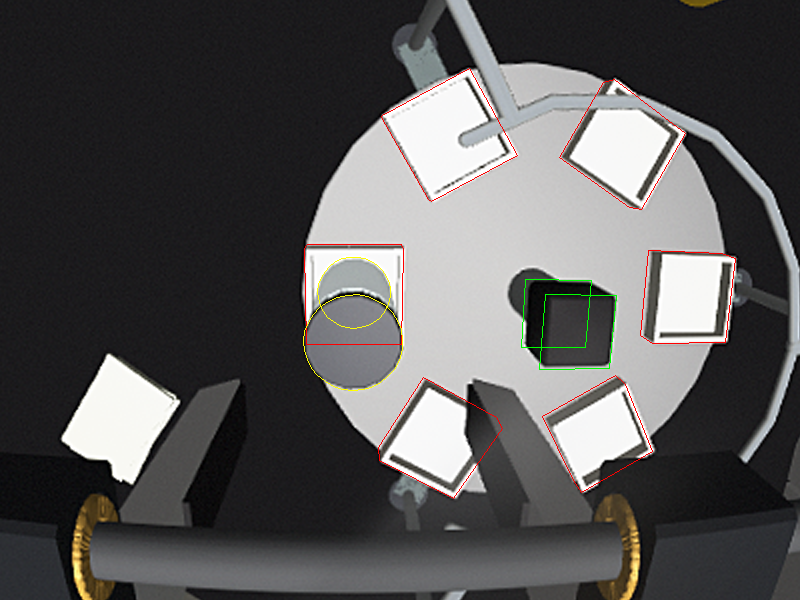

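Emit:
arm_command --plan '[-0.4, -0.002, -0.001, -0.248, 0, -0.4, -0.002, -0.001, -0.248, 0, -0.4, -0.002, -0.001, -0.248, 0, -0.4, -0.002, -0.001, -0.248, 0, -0.4, -0.002, -0.001, -0.248, 0, 1, -0.002, -0.001, -0.248, 0, 1, -0.002, -0.001, -0.248, 0, 1, -0.002, -0.001, -0.248, 0, 1, -0.002, -0.001, -0.248, 0, 1, -0.002, -0.001, -0.248, 0]' --newtons 15

```text
time_s: 31.7
ee_pos: [0.4931, 0.1763, 0.3047]
eef_rot: [3.141, 0.0, 2.077]
force: [0.1, -0.4, 5.5]
grip_width: 0.0397
```

```bash
python3 - <<'E'
from h import *
st()
E
```

```text
t 31.7 pos [0.4931 0.1763 0.3047] yaw 118.99 rp [3.1408e+00 2.0000e-04] q [ 15.7  20.   97.7   0.   62.3 -13.3] F [ 0.1 -0.4  5.5] w 0.0397
```

Emit:
arm_command --plan '[1, 0, 0, 0.2, 0, 1, 0, 0, 0.325, 0, 1, 0, 0, 0.325, 0, 1, 0, 0, 0.325, 0, 1, 0, 0, 0.325, 0, 1, -0.06, -0.816, 0.325, -0.3, 1, -0.06, -0.816, 0.325, -0.3, 1, -0.06, -0.816, 0.325, -0.3, 1, -0.06, -0.816, 0.325, -0.3, 1, -0.06, -0.816, 0.325, -0.3, 1, -0.06, -0.816, 0.325, -0.3, 1, -0.06, -0.816, 0.325, -0.3, 1, -0.06, -0.816, 0.325, -0.3, 1, -0.06, -0.816, 0.325, -0.3, 1, -0.06, -0.816, 0.325, -0.3, 1, -0.06, -0.816, 0.325, -0.3, 1, -0.06, -0.816, 0.325, -0.3, 1, -0.06, -0.816, 0.325, -0.3]'

```text
time_s: 33.5
ee_pos: [0.4691, -0.1496, 0.4343]
eef_rot: [3.142, -0.0, 1.449]
force: [-0.6, 0.5, -1.0]
grip_width: 0.0397
```

```bash
python3 - <<'E'
from rackfit import *
st(); im=vision.camera("wrist");cv2.imwrite("pics/w12.png",im)
P=cam("wrist"); np.savez("pics/w12.npz",K=P[0],R=P[1],t=P[2])
p,f=wfit(im,P,(.4690,-.2003,np.radians(-7)),205); print(p,np.degrees(p[2]),f)
im=draw(im,"wrist",P,(.4690,-.2003,np.radians(-7)),2)[0:600,160:960]
cv2.imwrite("pics/w12o.png",im)
E
```

```text
t 33.5 pos [ 0.4691 -0.1496  0.4343] yaw 83.04 rp [ 3.1415 -0.    ] q [-21.9   8.5  93.8   0.   77.7 -15. ] F [-0.6  0.5 -1. ] w 0.0397
[ 0.47003777 -0.19919549 -0.11601897] -6.647397060919577 -359.9627083333333
```

View pics/w12o.png

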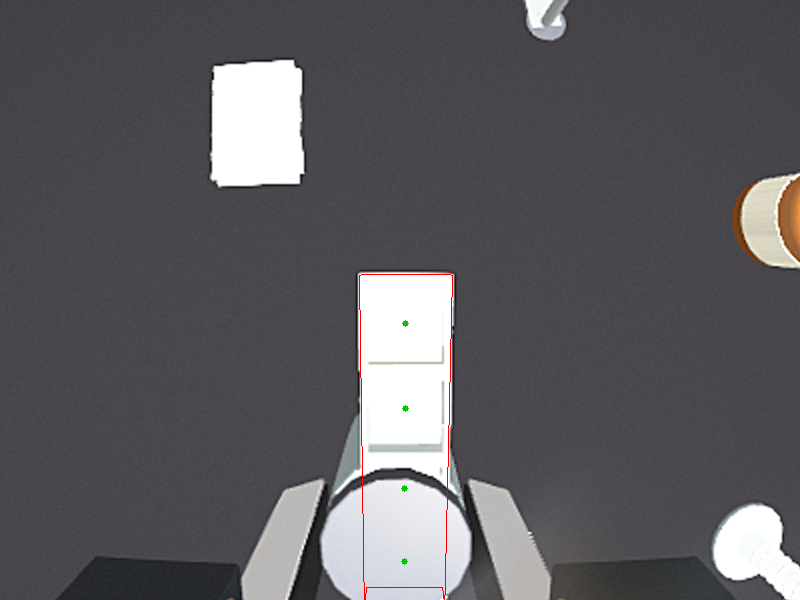

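Emit:
arm_command --plan '[1, 0.008, -0.0585, 0, 0, 1, 0.008, -0.0585, 0, 0, 1, 0.008, -0.0585, -0.1, 0, 1, 0.008, -0.0585, -0.2, 0, 1, 0.008, -0.0585, -0.3, 0, 1, 0.008, -0.0585, -0.32, 0, 1, 0.008, -0.0585, -0.32, 0, 1, 0.008, -0.0585, -0.32, 0]'

```text
time_s: 34.35
ee_pos: [0.4727, -0.1736, 0.3082]
eef_rot: [3.139, 0.001, 1.448]
force: [0.4, 0.3, -0.6]
grip_width: 0.0396
```

```bash
python3 - <<'E'
from rackfit import *
st(); im=vision.camera("wrist");cv2.imwrite("pics/w13.png",im)
P=cam("wrist")
cv2.imwrite("pics/w13o.png",draw(im,"wrist",P,(.4690,-.2003,np.radians(-7)),2)[0:600,160:960])
E
```

```text
t 34.35 pos [ 0.4727 -0.1736  0.3082] yaw 82.99 rp [3.1392e+00 7.0000e-04] q [-24.3  17.3 100.7   0.   61.8 -17.3] F [ 0.4  0.3 -0.6] w 0.0396
```

View pics/w13o.png

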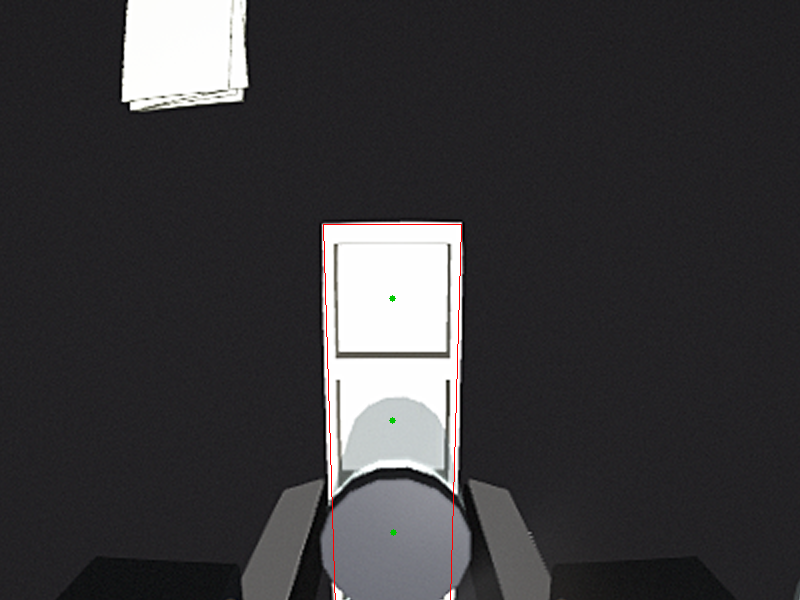

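Emit:
arm_command --plan '[1, 0, 0, -0.03, 0, 1, 0, 0, -0.055, 0, 1, 0, 0, -0.07, 0, 1, 0, 0, -0.078, 0, 1, 0, 0, -0.079, 0, 1, 0, 0, -0.079, 0]'

```text
time_s: 35.0
ee_pos: [0.4725, -0.1736, 0.2752]
eef_rot: [3.141, 0.0, 1.448]
force: [-1.0, 0.7, 7.6]
grip_width: 0.0398
```

Contact with the floor at the expected height; release and retreat clear of all.

Emit:
arm_command --plan '[0, 0, 0, 0, 0, -0.3, 0, 0, 0, 0, -0.3, 0, 0, 0, 0, -0.3, 0, 0, 0.1, 0, -0.3, 0, 0, 0.2, 0, -0.3, 0, 0, 0.3, 0, -0.3, 0, 0, 0.35, 0, -0.3, 0, 0, 0.35, 0]'

```text
time_s: 35.8
ee_pos: [0.4723, -0.1735, 0.4173]
eef_rot: [3.137, 0.001, 1.448]
force: [0.2, -0.1, -0.1]
grip_width: 0.0608
```

```bash
python3 - <<'E'
from rackfit import *
o=st(); im=vision.camera("wrist");cv2.imwrite("pics/w14.png",im)
cv2.imwrite("pics/w14o.png",cv2.resize(im,None,fx=1.4,fy=1.4))
s=vision.camera("scene"); cv2.imwrite("pics/s14.png",cv2.resize(s[80:360,150:430],None,fx=2.1,fy=2.1,interpolation=2))
E
```

```text
t 35.8 pos [ 0.4723 -0.1735  0.4173] yaw 82.98 rp [3.137e+00 1.500e-03] q [-24.3  10.6  93.7  -0.   75.5 -17.3] F [ 0.2 -0.1 -0.1] w 0.0608
```

View pics/w14o.png

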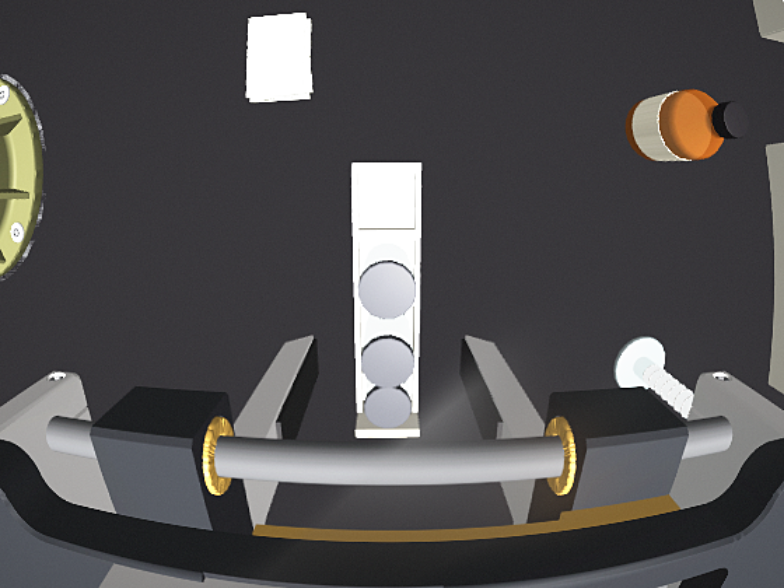

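View pics/s14.png

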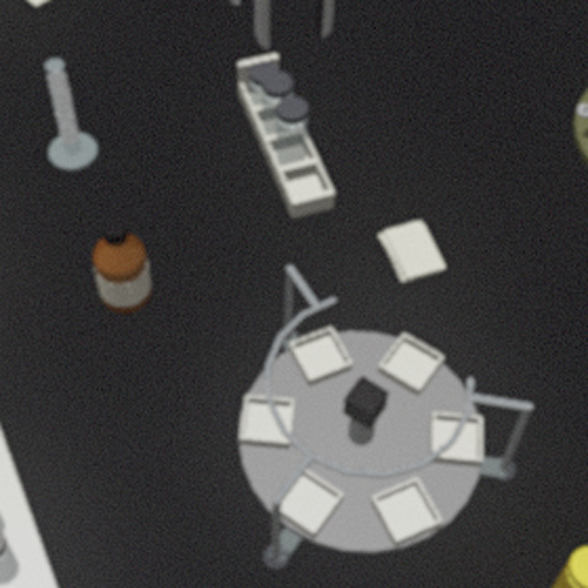

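```bash
python3 -c "
from station import job
print(job.hand_in())"
```

```text
the job is handed in; nothing more can be done
None
```

The carousel is empty and the job was handed in at 35.8 s. It held three vials: the 60, 90 and 100 mm ones. I turned each to the gap by the knob, lifted it out and stood it in the rack: 60 mm in pocket 1 beside the tall end plate, 90 mm in pocket 2, 100 mm in pocket 3.

The rack was knocked about 24 mm aside, with the 60 mm vial already in it, some time before I brought the second vial over. I measured its new position with the wrist camera before placing the last two. The 60 mm vial was still standing in its pocket.

- **Final pictures:** the wrist and scene cameras show all six cups empty and three stoppers centred over pockets 1 to 3. The gripper was clear above the rack, and the bottle, measuring cylinder and plates look undisturbed.
- **Floor contact:** the 90 and 100 mm vials touched the floor at the expected height with 8–11 N. For the 60 mm vial I took no force reading at contact; I judged it only from its height and later pictures.
- **Camera disagreement:** the fixed top and scene cameras were 4–5 mm off the position felt at the knob. I relied on the wrist camera, which agreed to within about 1 mm.

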